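# Swap the sharpening gear for the sanding block in the tool chest drawer

### The job

Sharpening is finished and sanding comes next: pull the drawer of the blue tool chest right out to its stop, take out the sanding block and lay it flat on the green bench mat, and put every honing guide that stands on the bench into the drawer, upright on the drawer floor. Once all of that is done, push the drawer fully home; leave the red-lidded tin and the dark wood offcut where they are.

Things in the scene. Friction and masses are not known exactly. Their poses are not given: they have to be found in the camera images.
- chest_drawer (a joint): how far the drawer is pulled out, in m: 0 fully home against its inner stop, 0.175 at its outer stop; it slides along the chest's -x with about 2 N friction and stays where it is left; it may start up to 0.02 ajar
- chest: low blue steel tool chest standing fixed on the bench, 250 (x, depth) x 300 (y) x 72 mm (z), with one drawer; origin under the centre of its underside; its front faces its own -x, to the robot. Above the opened drawer there is nothing but air; the chest's front edge is at x = -0.125 in this frame
- drawer_handle (a point): middle of the steel bar handle on the grey drawer front, moving with the drawer; bar 12 mm thick, 120 mm long along the chest's y, held by two posts 104 mm apart; its axis is 42 mm in front of the drawer front (36 mm clear gap behind it), 50 mm above the bench, 22 mm below the chest's top
- drawer_floor (a point): centre of the inner drawer floor (17 mm above bench), moves with the drawer, axes as the chest's. The inside is 215 (x) x 266 mm (y), side and rear walls 33 mm high above the floor (rim 50 mm above the bench); drawer front 58 mm high, its top 69 mm above the bench. At the outer stop x = -0.107 to +0.062 here is open above, the rest stays under the chest
- mat: thin green bench mat with a black edge, fixed, 120 (x) x 170 (y) x 4 mm; origin at the centre of its underside
- sanding_block: tan cork sanding block wrapped in paper, 58 (x) x 105 (y) x 29 mm, about 0.07 kg; origin at the centre of its underside. It starts lying flat in the drawer, its length roughly along the chest's x. Grasp across its 58 mm
- guide_1: grey metal honing guide (sharpening jig, jaws locked), 39 (x) x 64 (y) x 31 mm high, about 0.17 kg; solid jaw blocks at y +16 to +29 mm and -12 to +1 mm, 40 mm long in x and 31 mm high, a screw knob juts out along y; origin at the underside. Grasp across its 39 mm (x), best at y = +8 mm, so that both jaw blocks are held. None if this one is absent
- guide_2: grey metal honing guide (sharpening jig, jaws locked), 39 (x) x 64 (y) x 31 mm high, about 0.17 kg; solid jaw blocks at y +16 to +29 mm and -12 to +1 mm, 40 mm long in x and 31 mm high, a screw knob juts out along y; origin at the underside. Grasp across its 39 mm (x), best at y = +8 mm, so that both jaw blocks are held. None if this one is absent
- guide_3: grey metal honing guide (sharpening jig, jaws locked), 39 (x) x 64 (y) x 31 mm high, about 0.17 kg; solid jaw blocks at y +16 to +29 mm and -12 to +1 mm, 40 mm long in x and 31 mm high, a screw knob juts out along y; origin at the underside. Grasp across its 39 mm (x), best at y = +8 mm, so that both jaw blocks are held. None if this one is absent
- guide_4: grey metal honing guide (sharpening jig, jaws locked), 39 (x) x 64 (y) x 31 mm high, about 0.17 kg; solid jaw blocks at y +16 to +29 mm and -12 to +1 mm, 40 mm long in x and 31 mm high, a screw knob juts out along y; origin at the underside. Grasp across its 39 mm (x), best at y = +8 mm, so that both jaw blocks are held. None if this one is absent
- guide_5: grey metal honing guide (sharpening jig, jaws locked), 39 (x) x 64 (y) x 31 mm high, about 0.17 kg; solid jaw blocks at y +16 to +29 mm and -12 to +1 mm, 40 mm long in x and 31 mm high, a screw knob juts out along y; origin at the underside. Grasp across its 39 mm (x), best at y = +8 mm, so that both jaw blocks are held. None if this one is absent
- guide_6: grey metal honing guide (sharpening jig, jaws locked), 39 (x) x 64 (y) x 31 mm high, about 0.17 kg; solid jaw blocks at y +16 to +29 mm and -12 to +1 mm, 40 mm long in x and 31 mm high, a screw knob juts out along y; origin at the underside. Grasp across its 39 mm (x), best at y = +8 mm, so that both jaw blocks are held. None if this one is absent
- tin: bystander: round tin with a red lid, 67 mm across, 28 mm high; origin under its centre
- offcut: bystander: dark mahogany offcut block, 52 (x) x 100 (y) x 56 mm; origin under its centre
Mind the look-alikes: they are no part of the job. Leave any orange look-alike of the guide_5 alone. What is shaped like the guide_6 but turquoise is not meant.

How it is judged:
By the outcome, as a careful person would: the job done as asked, in the order asked, and still so for the second after the job is handed in, with the robot touching nothing.
Of guide_1, guide_2, guide_3, guide_4, guide_5, guide_6 only 4 to 6 are there at a start; the rules pass over those that are not, and their reading is None.
At some moment in a run one of guide_1, guide_2, guide_3, guide_4, guide_5, guide_6, sanding_block may be knocked a few centimetres aside while the robot is not near it.
It also fails if it takes over 210 s, if anything falls off the work surface, if the arm or the gripper's body presses on something with over 40 N, if the wrist force passes 120 N, or if a joint passes its speed limit or range.

### The arm

A 6-joint arm with a two-finger parallel gripper is mounted at the origin on a cart in front of the work surface, level with it; the furniture and walls round the work are solid. World frame = base frame: x ahead of the robot, y to its left, z up, the work surface at z = 0. Lengths are in m, angles in rad, forces in N, time in s.
With the tool pointing down it reaches from about 0.375 to 0.9 m from the base axis. Payload 3.1 kg.
Tool frame: the origin (TCP) lies on the centre line of the jaws, within the pads' length; the fingertips stand 19 mm ahead of it and the grasp point (between the pads) is the TCP; z points along the fingers, y is the direction in which the jaws open and shut (so a half turn about z gives the same grasp; the last joint's range is limited). The gripper opens to 85 mm and grips with 20 to 120 N. Pads are 22 mm wide; open, the fingers measure 114 mm over their backs; the gripper's body (76 mm by 85 mm) begins 54 mm behind the grasp point. The pads swing forward as they close: fully open they stand 13 mm farther back than shut.
Start: joints at [0.954, 0.527, 1.433, -0, 1.181, -0.178], TCP at [0.265, 0.566, 0.25] pointing down, gripper open.
Joint ranges: [-3.08, 3.08], [-0.75, 2.2], [0.22, 2.44], [-1.43, 4.57], [0, 2.65], [-2.85, 2.85]. Speed limits (rad/s): [2.79, 2.79, 3.14, 3.14, 3.14, 3.14].

### API

Orientations are given as a unit quaternion [x, y, z, w].
In Python, from station import manip, imaging, workorder gives the robot as it stands.
- The arm moves only by the shell command python3 -m creep 'ROWS' [FORCE]. ROWS is a JSON object of lists of equal length, an entry for each row: "claw": the finger opening in cm, from 0 to 8.54; "dp": the shift along the tool's x, y, z in cm, a list of three; "roll": the turn about the tool's z in rad. In form: {"claw": [claw, ...], "dp": [[dx, dy, dz], ...], "roll": [roll, ...]}. A call has 1 to 12 rows; each row is the pose to reach, as a shift and turn from the pose commanded when the call began, along the tool's axes at that moment; what a row does not reach only later rows make up. A row lasts 1/10 s, in which the tool goes at most 50 mm and 8.59 degrees, less where a joint would pass 70% of its speed; a pose out of reach is approached as far as the arm can. A call with a gripper value outside its range is refused whole. The fingers move at their own pace and stop on an object; FORCE is the grip in N (left out, the last holds). Time passes only in rows, so rows that repeat a pose let the fingers close. It gives the time, the measured TCP pose, the force and the opening at its end, in the units of the state.
- manip.sense(): the state, without advancing time (a new reading comes with each control period).
- imaging.snapshot(name): name is "scene" or "top" or "wrist"; returns a dict with "image" (384x512x3 uint8, red, green, blue), "z_map" (384x512 float32, m along the optical axis (not along the pixel's ray), 0 where there is no reading), "vfov" (degrees; the focal length in pixels is half the picture's height over the tangent of half this angle, whatever the lens; pixels are square), "cx", "cy" (the principal point, pixels), "dist" ([k1, k2, p1, p2, k3] as OpenCV has them; the pictures are not rectified), "R" (3x3) and "t" (3): a world point X has camera coordinates R X + t. Camera axes: x right, y down, z forward; pixel columns grow to the right and rows downward; lengths in m; the calibration is good to about 2 mm. A picture is of the moment at which its call begins.
- workorder.sign_off(): hands the job in, once; it reports no verdict.
The state is a dict: "t": time; "q": joint angles; "qd": joint speeds; "tau": joint torques, N m; "tcp_pos": TCP position; "tool_rot": TCP orientation; "force": force on the tool from outside, world axes, zero at the start; "ft_torque": the same for the moment, N m; "finger_gap": opening from 0.0 (shut) to 1.0 (fully open).
Only numpy, scipy, OpenCV 4.12 (cv2) and the standard library are available. Lean on these libraries where they do the work, as an engineer would, in place of code of your own. Each camera call takes 0.05 s, during which the arm holds its last target.

## Working session

There is one attempt and no reset: what is moved stays moved. The work goes in short steps, Python scripts to look and compute and a shell command to move; the robot and the scene stay as the last step left them, time stands still between calls to the robot, and variables do not carry over. Pictures are saved under pics/ and viewed, and the job is handed in when it is done.

```bash
ls; mkdir -p pics; cat > h.py <<'E'
import numpy as np, cv2
from station import manip, imaging, workorder
def snap(n,f=None):
    s=imaging.snapshot(n)
    if f: cv2.imwrite('pics/'+f,cv2.cvtColor(s['image'],cv2.COLOR_RGB2BGR))
    return s
def K(s):
    f=s['image'].shape[0]/2/np.tan(np.radians(s['vfov'])/2)
    return np.array([[f,0,s['cx']],[0,f,s['cy']],[0,0,1]])
def ray(s,uv):
    uv=np.asarray(uv,float).reshape(-1,1,2)
    n=cv2.undistortPoints(uv,K(s),np.array(s['dist'])).reshape(-1,2)
    d=np.c_[n,np.ones(len(n))]
    R=np.array(s['R']);t=np.array(s['t'])
    return -R.T@t, d@R, d
def plane(s,uv,z):
    o,d,_=ray(s,uv); return o+d*((z-o[2])/d[:,2])[:,None]
def cloud(s):
    h,w=s['z_map'].shape
    v,u=np.mgrid[:h,:w]
    o,d,_=ray(s,np.c_[u.ravel(),v.ravel()])
    P=o+d*s['z_map'].ravel()[:,None]
    P[s['z_map'].ravel()==0]=np.nan
    return P.reshape(h,w,3)
def proj(s,X):
    R=np.array(s['R']);t=np.array(s['t'])
    return cv2.projectPoints(np.asarray(X,float).reshape(-1,1,3),cv2.Rodrigues(R)[0],t,K(s),np.array(s['dist']))[0].reshape(-1,2)
E
python3 - <<'E'
from h import *
for n in ('scene','top','wrist'):
    s=snap(n,n+'0.png'); print(n,s['vfov'],s['dist'],-np.array(s['R']).T@np.array(s['t']))
st=manip.sense(); print(st)
E
```

```text
pics
scene 54.34181385647609 [-0.07502664  0.          0.          0.          0.        ] [-0.27823435 -0.5364636   0.65483601]
top 42.365196051199824 [-0.07698513  0.          0.          0.          0.        ] [ 0.06452537 -0.36505321  1.50949413]
wrist 61.39715931220663 [-0.08964329  0.          0.          0.          0.        ] [0.20026551 0.59541454 0.37295842]
{'t': 0.15, 'q': array([ 9.53531933e-01,  5.28271505e-01,  1.43359255e+00, -5.89573295e-06,
        1.18141110e+00, -1.78491091e-01]), 'qd': array([-8.48760941e-04, -2.95848872e-03, -4.44754977e-03,  2.02712289e-03,
       -2.66120269e-04,  9.94553201e-05]), 'tau': array([-2.68214108e-04, -4.42746842e+01, -1.78274721e+01, -2.28123563e-04,
        5.69247175e-03, -1.17610779e-05]), 'tcp_pos': array([0.26518702, 0.56538613, 0.24955171]), 'tool_rot': array([ 2.17629845e-01,  9.76031015e-01, -7.76595315e-04, -3.23440965e-04]), 'force': array([0.22271602, 0.00586393, 0.74459913]), 'ft_torque': array([-0.00123712,  0.04874071, -0.0267576 ]), 'finger_gap': 1.00045684959161}
```

View pics/scene0.png

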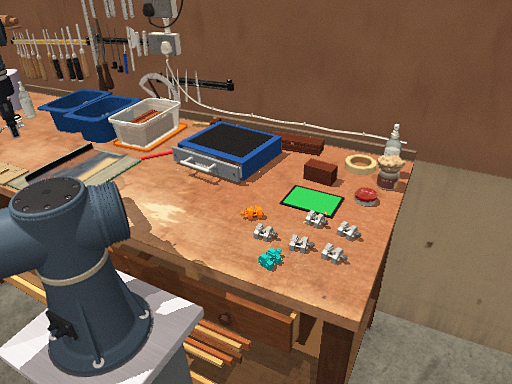

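View pics/top0.png

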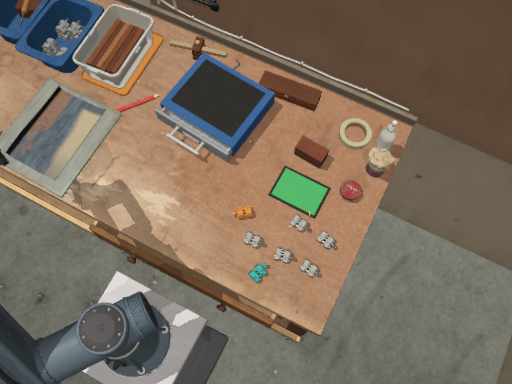

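View pics/wrist0.png

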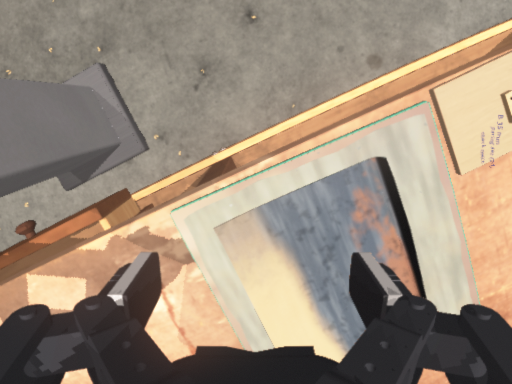

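The scene and top views show the chest at top pixel (215,105), the mat at (300,192), and five grey guides at (254,240), (300,223), (326,240), (284,256) and (310,269). The orange look-alike is at (243,211), the turquoise one at (259,272), the tin at (351,189) and the offcut at (312,151). Next I'll measure these.

```bash
cat > meas.py <<'E'
from h import *
def guides(s,P,box=None,tag=None):
    im=s['image']; hsv=cv2.cvtColor(im,cv2.COLOR_RGB2HSV)
    return im,hsv
E
python3 - <<'E'
from h import *
s=snap('top'); P=cloud(s)
for uv in [(254,240),(300,223),(326,240),(284,256),(310,269),(243,211),(259,272),(351,189),(312,151),(300,192),(215,105),(185,140),(130,310)]:
    print(uv,P[uv[1],uv[0]].round(3), plane(s,[uv],0.0).round(3)[0])
im=cv2.cvtColor(s['image'],cv2.COLOR_RGB2BGR)
cv2.imwrite('pics/topz1.png',cv2.resize(im[190:290,225:345],None,fx=6,fy=6,interpolation=cv2.INTER_CUBIC))
cv2.imwrite('pics/topz2.png',cv2.resize(im[45:165,140:290],None,fx=5,fy=5,interpolation=cv2.INTER_CUBIC))
# height map of region
Z=P[190:290,225:345,2]
zz=np.clip(Z/0.04*255,0,255).astype(np.uint8)
cv2.imwrite('pics/topzz.png',cv2.resize(zz,None,fx=6,fy=6,interpolation=cv2.INTER_NEAREST))
# blue chest mask
hsv=cv2.cvtColor(s['image'],cv2.COLOR_RGB2HSV)
m=cv2.inRange(hsv,(100,120,60),(125,255,255));
m[:, :150]=0
n,l,st,c=cv2.connectedComponentsWithStats(m); i=1+np.argmax(st[1:,4]); print(st[i],c[i])
ys,xs=np.where(l==i); q=P[ys,xs]; print('blue z hist',np.percentile(q[:,2],[5,25,50,75,95]))
t=(abs(q[:,2]-0.072)<0.006); r=cv2.minAreaRect(np.c_[xs,ys][t].astype(np.float32)); b=cv2.boxPoints(r); print(b, plane(s,b,0.072).round(4))
m=cv2.inRange(hsv,(50,120,80),(70,255,255)); 
n,l,st,c=cv2.connectedComponentsWithStats(m); i=1+np.argmax(st[1:,4]);ys,xs=np.where(l==i);b=cv2.boxPoints(cv2.minAreaRect(np.c_[xs,ys].astype(np.float32)));print('mat',b,plane(s,b,0.004).round(4))
E
```

```text
(254, 240) [ 0.419 -0.178  0.034] [ 0.427 -0.173  0.   ]
(300, 223) [ 0.535 -0.28   0.026] [ 0.543 -0.278  0.   ]
(326, 240) [ 0.522 -0.375  0.028] [ 0.53  -0.375  0.   ]
(284, 256) [ 0.417 -0.281  0.03 ] [ 0.424 -0.28   0.   ]
(310, 269) [ 0.415 -0.369  0.035] [ 0.424 -0.369  0.   ]
(243, 211) [ 0.488 -0.103  0.028] [ 0.496 -0.098  0.   ]
(259, 272) [ 0.339 -0.236  0.026] [ 0.344 -0.233  0.   ]
(351, 189) [ 0.714 -0.377  0.023] [ 0.725 -0.377  0.   ]
(312, 151) [ 0.764 -0.212  0.057] [ 0.791 -0.206  0.   ]
(300, 192) [ 0.637 -0.233  0.004] [ 0.639 -0.233  0.   ]
(215, 105) [0.761 0.145 0.076] [0.798 0.172 0.   ]
(185, 140) [0.63  0.194 0.005] [0.631 0.196 0.   ]
(130, 310) [ 0.064 -0.034  0.329] [0.063 0.058 0.   ]
[ 160   53  114  102 2152] [221.83550186 107.59433086]
blue z hist [nan nan nan nan nan]
[[159.38249 104.03434]
 [194.44899  45.29792]
 [273.93793  92.75399]
 [238.87141 151.49042]] [[ 0.6816  0.3141  0.072 ]
 [ 0.9434  0.3295  0.072 ]
 [ 0.8957 -0.008   0.072 ]
 [ 0.6476 -0.0055  0.072 ]]
mat [[270.80002 193.40001]
 [284.20004 166.60002]
 [327.40005 188.20003]
 [314.00003 215.00002]] [[ 0.5896 -0.1509  0.004 ]
 [ 0.6949 -0.1481  0.004 ]
 [ 0.6902 -0.3074  0.004 ]
 [ 0.5867 -0.3068  0.004 ]]<stdin>:10: RuntimeWarning: invalid value encountered in cast
```

View pics/topz1.png

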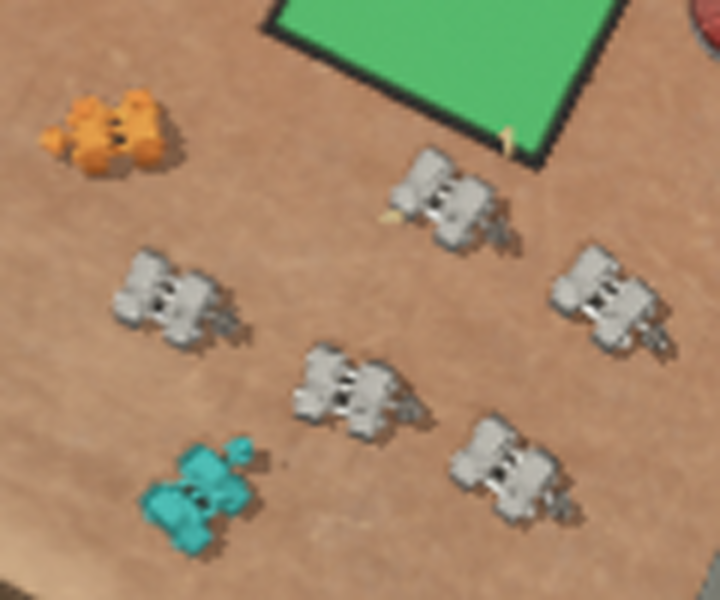

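View pics/topz2.png

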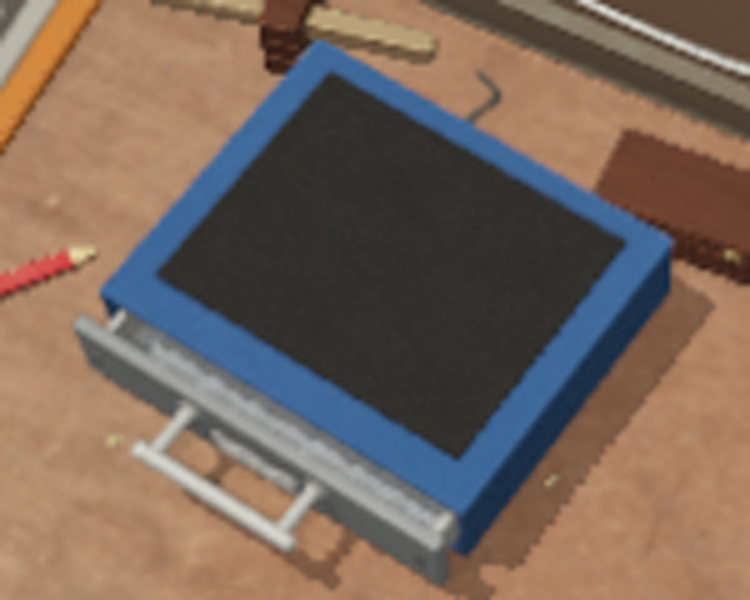

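View pics/topzz.png

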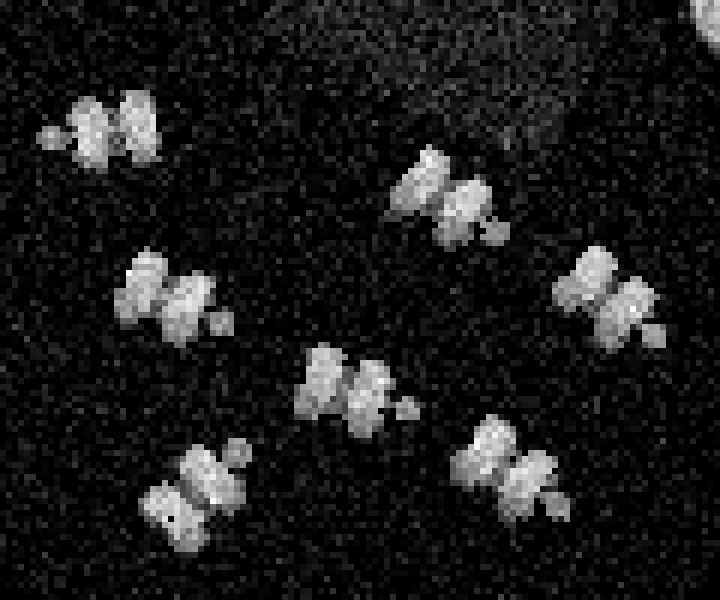

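The zoomed views show all five grey guides standing free with their knobs pointing roughly −y. The drawer is slightly ajar, with the handle bar ends at top pixels (167,135) and (198,154). Next is fitting the chest and handle.

```bash
cat >> h.py <<'E'
def plan(p,yaw=None,st=None):
    """p world target; yaw = world angle of tool y axis (mod pi). prints dp cm, roll"""
    from scipy.spatial.transform import Rotation as Ro
    st=st or manip.sense(); R=Ro.from_quat(st['tool_rot']).as_matrix()
    dp=R.T@(np.array(p)-st['tcp_pos'])*100
    cur=np.arctan2(R[1,1],R[0,1]); roll=0
    if yaw is not None:
        d=(yaw-cur+np.pi/2)%np.pi-np.pi/2; roll=-d
    print('tcp',st['tcp_pos'].round(4),'yaw_y',round(cur,3),'q6',round(st['q'][5],2),'-> dp',dp.round(2),'roll',round(roll,3),'(alt',round(roll-np.sign(roll)*np.pi,3),')')
    return dp,roll
E
python3 - <<'E'
from h import *
s=snap('top'); P=cloud(s)
# chest corners by blue rim + dark top mask convex hull
hsv=cv2.cvtColor(s['image'],cv2.COLOR_RGB2HSV)
Z=P[...,2]
m=((abs(Z-0.074)<0.012)&(P[...,0]>.6)&(P[...,0]<.95)&(P[...,1]>-.03)&(P[...,1]<.36)).astype(np.uint8)
sat=cv2.inRange(hsv,(100,120,100),(125,255,255))
pts=P[(m>0)&(sat>0)][:,:2].astype(np.float32)
r=cv2.minAreaRect(pts); print(r, np.degrees(0))
r2=cv2.boxPoints(r); print(r2)
c=[(160.6,103.8),(204,53.4),(274,93.3),(232.6,149.5)]
q=plane(s,c,.072); print(q.round(4), [np.linalg.norm(q[i]-q[(i+1)%4]).round(4) for i in range(4)], q.mean(0))
a=[np.arctan2(*(q[1]-q[0])[[1,0]]),np.arctan2(*(q[2]-q[3])[[1,0]]),np.arctan2(*(q[0]-q[3])[[1,0]])-np.pi/2,np.arctan2(*(q[1]-q[2])[[1,0]])-np.pi/2]; print('yaw',a)
h=plane(s,[(167.4,135),(198.4,153.6)],.055); print('handle',h,np.linalg.norm(h[0]-h[1]),h.mean(0))
m=((Z>.035)&(Z<.07)&(P[...,0]>.52)&(P[...,0]<.62)&(P[...,1]>0.02)&(P[...,1]<.3))
m2=m&(hsv[...,1]<60)
print(m2.sum(), P[m2].mean(0)); 
p=P[m2&(Z<.062)]; 
r=cv2.minAreaRect(p[:,:2].astype(np.float32)); print(r)
plan((h.mean(0)[0],h.mean(0)[1],.2),np.mean(a))
E
```

```text
((0.7911908626556396, 0.15372972190380096), (0.3008371591567993, 0.25186002254486084), 83.04859924316406) 0.0
[[ 0.6479818   0.01965784]
 [ 0.8979904  -0.01082413]
 [ 0.9343999   0.28780162]
 [ 0.6843913   0.31828356]]
[[ 0.6842  0.3109  0.072 ]
 [ 0.9284  0.282   0.072 ]
 [ 0.8939 -0.0092  0.072 ]
 [ 0.6446  0.0158  0.072 ]] [np.float64(0.2459), np.float64(0.2932), np.float64(0.2505), np.float64(0.2978)] [0.7877665  0.14988574 0.072     ]
yaw [np.float64(-0.11790422186257105), np.float64(-0.09975013996842175), np.float64(-0.13320842628111795), np.float64(-0.11804114689242917)]
handle [[0.60014831 0.23675028 0.055     ]
 [0.58795781 0.11199929 0.055     ]] 0.12534519694032342 [0.59405306 0.17437478 0.055     ]
167 [0.59838447 0.16872721 0.05470143]
((0.6015573740005493, 0.13418281078338623), (0.03566877916455269, 0.21217912435531616), 0.2692725360393524)
tcp [0.2653 0.5655 0.2498] yaw_y 1.132 q6 -0.18 -> dp [-46.38 -21.44   4.99] roll 1.249 (alt -1.892 )
```

```bash
python3 -m creep '{"claw":[4,4,4,4,4,4,4,4,4,4,4,4],"dp":[[-2,-1,0],[-6,-3,1],[-11,-5,1],[-16,-7.5,2],[-21,-10,2],[-26,-12,3],[-31,-14.5,3],[-36,-16.5,4],[-40,-18.5,4],[-44,-20.5,5],[-46.4,-21.4,5],[-46.4,-21.4,5]],"roll":[0.1,0.2,0.35,0.5,0.6,0.7,0.8,0.95,1.05,1.15,1.25,1.25]}' 40
python3 - <<'E'
from h import *
s=snap('wrist','w1.png')
plan((.594,.1744,.2),-.119)
E
```

```text
t: 1.45
tcp_pos: [0.5993, 0.1698, 0.1998]
tool_rot: [0.75, 0.661, 0.001, 0.002]
force: [-0.2, 0.6, -0.2]
finger_gap: 0.469
tcp [0.5967 0.1721 0.1998] yaw_y -0.123 q6 0.22 -> dp [ 0.19 -0.3  -0.02] roll -0.004 (alt 3.138 )
```

View pics/w1.png

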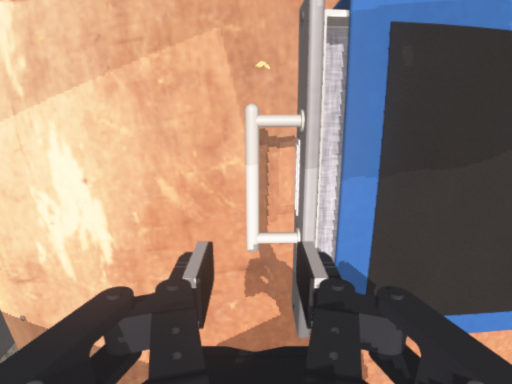

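The wrist view shows the bar vertical, from (251,106) to (251,247), parallel to the jaws' pads. I'll refine its position by ray casting.

```bash
python3 - <<'E'
from h import *
s=snap('wrist')
h=plane(s,[(251.5,106),(251,247)],.055); print('handle',h,np.linalg.norm(h[0]-h[1]),h.mean(0), 'yaw',np.arctan2(*(h[0]-h[1])[[1,0]])-np.pi/2)
P=cloud(s); print(P[150:230:20,251])
e=plane(s,[(340,20),(340,230)],.072)
hsv=cv2.cvtColor(s['image'],cv2.COLOR_RGB2HSV); m=cv2.inRange(hsv,(100,150,60),(125,255,255))
L=[]
for v in range(30,220,10):
    u=np.where(m[v])[0].min(); L.append(plane(s,[(u,v)],.072)[0])
L=np.array(L); print(L[[0,-1]]); f=np.polyfit(L[:,1],L[:,0],1); print('edge yaw',-np.arctan(f[0]))
plan((h.mean(0)[0],h.mean(0)[1],.048),-.119)
E
```

```text
handle [[0.60232098 0.24269693 0.055     ]
 [0.58641453 0.12087383 0.055     ]] 0.12285716480120622 [0.59436776 0.18178538 0.055     ] yaw -0.129835571697412
[[0.5974501  0.20754062 0.05450363]
 [0.59530325 0.19069186 0.05395639]
 [0.59313776 0.17361035 0.05490262]
 [0.59079115 0.15528609 0.05349299]]
[[0.68598034 0.2875574  0.072     ]
 [0.66930333 0.15148882 0.072     ]]
edge yaw -0.13366696820927942
tcp [0.595  0.1737 0.1998] yaw_y -0.12 q6 0.22 -> dp [ 0.79 -0.15 15.18] roll -0.001 (alt 3.14 )
```

```bash
python3 -m creep '{"claw":[4,4,4,4,4,4,4,4,0,0,0,0],"dp":[[0.2,-0.1,3],[0.4,-0.1,7],[0.4,-0.1,11],[0.4,-0.1,13],[0.4,-0.1,14.5],[0.4,-0.1,15.2],[0.4,-0.1,15.2],[0.4,-0.1,15.2],[0.4,-0.1,15.2],[0.4,-0.1,15.2],[0.4,-0.1,15.2],[0.4,-0.1,15.2]],"roll":[0,0,0,0,0,0,0,0,0,0,0,0]}' 60
python3 - <<'E'
from h import *
s=snap('wrist','w2.png')
st=manip.sense(); p=st['tcp_pos']; print(st['finger_gap'],st['force'])
a=-.126; d=.175
plan(p+np.array([-np.cos(a),-np.sin(a),0])*d)
E
```

```text
t: 2.75
tcp_pos: [0.5959, 0.1791, 0.0499]
tool_rot: [0.748, 0.664, 0.002, 0.001]
force: [1.2, 0.0, 6.3]
finger_gap: 0.115
0.11866238730437466 [1.0259242  0.79491471 5.30847062]
tcp [0.5959 0.1791 0.0499] yaw_y -0.118 q6 0.23 -> dp [  0.14 -17.5   -0.07] roll 0 (alt 0.0 )
```

View pics/w2.png

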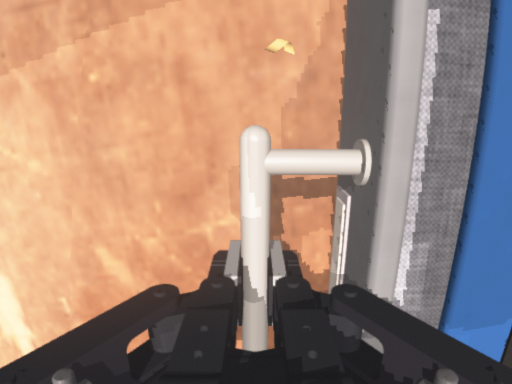

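The bar is held between the pads. Next I pull along the chest's −x.

```bash
python3 -m creep '{"claw":[0,0,0,0,0,0,0,0,0,0,0,0],"dp":[[0,-0.7,0],[0,-2,0],[0,-3.5,0],[0,-5,0],[0.1,-6.5,0],[0.1,-8,0],[0.1,-9.5,0],[0.1,-11,0],[0.1,-12.5,0],[0.1,-13.5,0],[0.1,-14,0],[0.1,-14,0]],"roll":[0,0,0,0,0,0,0,0,0,0,0,0]}'
python3 -m creep '{"claw":[0,0,0,0,0,0],"dp":[[0,-0.4,0],[0,-0.8,0],[0,-1.2,0],[0,-1.4,0],[0,-1.4,0],[0,-1.4,0]],"roll":[0,0,0,0,0,0]}'
```

```text
t: 4.0
tcp_pos: [0.4543, 0.1962, 0.0498]
tool_rot: [0.747, 0.664, -0.0, 0.0]
force: [-1.1, -1.7, 14.9]
finger_gap: 0.119
t: 4.6
tcp_pos: [0.4426, 0.1976, 0.0498]
tool_rot: [0.747, 0.664, 0.001, 0.001]
force: [2.0, -4.8, 11.9]
finger_gap: 0.111
```

```bash
python3 -m creep '{"claw":[0,0,0,0,0,0],"dp":[[0,-0.3,0],[0,-0.6,0],[0,-0.9,0],[0,-1.2,0],[0,-1.2,0],[0,-1.2,0]],"roll":[0,0,0,0,0,0]}'
python3 -m creep '{"claw":[0,0,0,0],"dp":[[0,-0.3,0],[0,-0.6,0],[0,-0.6,0],[0,-0.6,0]],"roll":[0,0,0,0]}'
```

```text
t: 5.2
tcp_pos: [0.4424, 0.1979, 0.0499]
tool_rot: [0.747, 0.665, 0.01, 0.008]
force: [19.6, -20.1, -3.7]
finger_gap: 0.117
t: 5.6
tcp_pos: [0.4423, 0.198, 0.05]
tool_rot: [0.747, 0.665, 0.014, 0.012]
force: [29.3, -28.8, -9.4]
finger_gap: 0.117
```

At the stop: the force rises and position holds. I'll relax the command, open, and rise.

```bash
python3 -m creep '{"claw":[0,0,0,4,4,4,4,4,4,4,4],"dp":[[0,0.9,0],[0,1.8,0],[0,1.8,0],[0,1.8,0],[0,1.8,0],[0,1.8,0],[0,1.8,-3],[0,1.8,-7],[0,1.8,-12],[0,1.8,-16],[0,1.8,-18]],"roll":[0,0,0,0,0,0,0,0,0,0,0]}'
python3 - <<'E'
from h import *
s=snap('top','t2.png'); snap('wrist','w3.png')
im=cv2.imread('pics/t2.png'); cv2.imwrite('pics/t2z.png',cv2.resize(im[85:295,95:365],None,fx=2.9,fy=2.8,interpolation=cv2.INTER_CUBIC))
print(manip.sense()['force'])
E
```

```text
t: 6.7
tcp_pos: [0.4419, 0.1986, 0.2314]
tool_rot: [0.747, 0.664, 0.002, 0.001]
force: [-0.4, -0.1, 0.0]
finger_gap: 0.473
[ 0.35570761 -0.26636397 -0.71233932]
```

View pics/t2z.png

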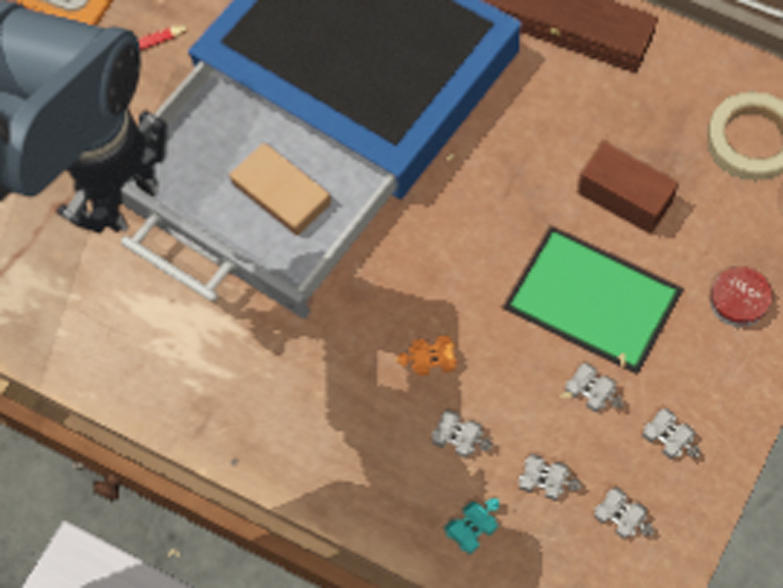

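View pics/w3.png

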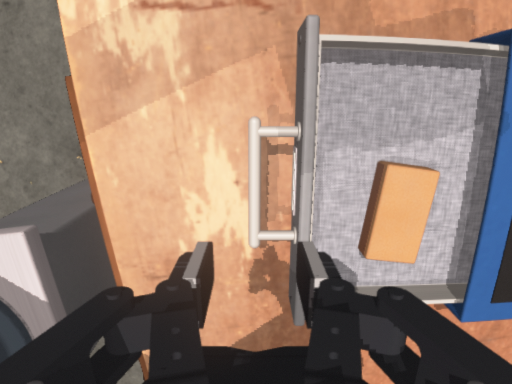

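The drawer is open and the tan block lies near wrist pixel (403,212), its length about along the drawer front. The guides haven't moved. I'll measure the block and the drawer.

```bash
cat > meas.py <<'E'
from h import *
def block(s,z):
    hsv=cv2.cvtColor(s['image'],cv2.COLOR_RGB2HSV); P=cloud(s)
    m=cv2.inRange(hsv,(8,90,150),(24,255,255))
    m=m&((np.abs(P[...,2]-z)<0.008)*255).astype(np.uint8)
    m=cv2.morphologyEx(m,cv2.MORPH_OPEN,np.ones((3,3)))
    n,l,st,c=cv2.connectedComponentsWithStats(m); i=1+np.argmax(st[1:,4])
    ys,xs=np.where(l==i)
    q=plane(s,np.c_[xs,ys],z)[:,:2]
    (cx,cy),(w,h),a=cv2.minAreaRect((q*1000).astype(np.float32))
    if w>h: a+=90   # a: direction of short side
    a=(a+90)%180-90
    print('block centre',cx/1e3,cy/1e3,'size',w,h,'short-side yaw',np.radians(a),'z',np.median(P[ys,xs,2]))
    return cx/1e3,cy/1e3,np.radians(a)
E
python3 - <<'E'
from meas import *
s=snap('wrist'); b=block(s,.046)
s=snap('top'); block(s,.046)
plan((b[0],b[1],.2),b[2])
s=snap('wrist')
q=plane(s,[(321,37),(507,45),(463,300),(305,20),(300,320)],.05);print(q)
plane(s,[(305,20)],.069)
E
```

```text
block centre 0.5909434204101562 0.14383546447753906 size 103.8729476928711 57.52741241455078 short-side yaw -0.24389735263552778 z 0.045121338711622105
block centre 0.5885147094726563 0.141551513671875 size 99.90900421142578 56.094303131103516 short-side yaw -0.23474446744308897 z 0.04572543830711884
tcp [0.4404 0.1982 0.228 ] yaw_y -0.118 q6 0.31 -> dp [-3.63 15.59  2.78] roll 0.126 (alt -3.015 )
[[0.5122487  0.32040402 0.05      ]
 [0.68755615 0.30166331 0.05      ]
 [0.65762622 0.03583523 0.05      ]
 [0.49963239 0.33573269 0.05      ]
 [0.47105547 0.03744153 0.05      ]]
```

```bash
python3 -m creep '{"claw":[8,8,8,8,8,8,8,8],"dp":[[-1,4,0],[-2,8,1],[-3,12,2],[-3.6,15,2.7],[-3.7,15.5,2.8],[-3.7,15.5,2.8],[-3.7,15.5,2.8],[-3.7,15.5,2.8]],"roll":[0.1,0.12,0.12,0.12,0.12,0.12,0.12,0.12]}' 40
python3 - <<'E'
from meas import *
s=snap('wrist','w4.png'); 
b=(.590,.143,-.24)
plan((b[0],b[1],.040),b[2])
try: block(s,.046)
except Exception as e: print(e)
E
```

```text
t: 7.75
tcp_pos: [0.5891, 0.1438, 0.2]
tool_rot: [0.786, 0.619, -0.001, -0.001]
force: [0.1, -0.1, 0.3]
finger_gap: 0.938
tcp [0.5895 0.1438 0.2004] yaw_y -0.237 q6 0.29 -> dp [-0.06  0.09 16.04] roll 0.003 (alt -3.139 )
block centre 0.5926847534179688 0.14357455444335937 size 104.04389953613281 57.28202819824219 short-side yaw -0.24045029007858373 z 0.04486165727891872
```

View pics/w4.png

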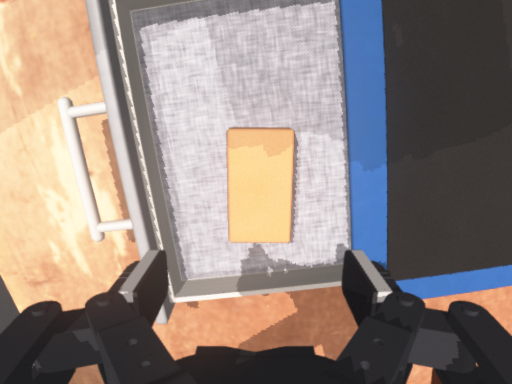

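The block at (261,185) is square to the jaws and centred between them (jaw midpoint about column 258), so I descend and grip.

```bash
python3 -m creep '{"claw":[8,8,8,8,8,8,8,4,4,4,4,4],"dp":[[-0.1,0.2,3],[-0.1,0.2,7],[-0.1,0.2,11],[-0.1,0.2,14],[-0.1,0.2,15.5],[-0.1,0.2,16],[-0.1,0.2,16],[-0.1,0.2,16],[-0.1,0.2,16],[-0.1,0.2,16],[-0.1,0.2,16],[-0.1,0.2,16]],"roll":[0,0,0,0,0,0,0,0,0,0,0,0]}' 40
python3 -m creep '{"claw":[4,4,4,4,4,4,4,4],"dp":[[0,0,0],[0,0,-1],[0,0,-4],[0,0,-8],[0,0,-12],[0,0,-15],[0,0,-16],[0,0,-16]],"roll":[0,0,0,0,0,0,0,0]}'
python3 - <<'E'
from meas import *
s=snap('wrist','w5.png'); 
plan((.640,-.228,.15),-.02)
E
```

```text
t: 9.0
tcp_pos: [0.594, 0.1418, 0.0423]
tool_rot: [0.786, 0.618, 0.002, 0.001]
force: [0.1, 0.9, 6.8]
finger_gap: 0.666
t: 9.8
tcp_pos: [0.5932, 0.1418, 0.2021]
tool_rot: [0.786, 0.618, 0.002, 0.001]
force: [0.3, 0.2, -1.4]
finger_gap: 0.67
tcp [0.5921 0.1417 0.2003] yaw_y -0.238 q6 0.29 -> dp [-34.79  13.37   5.03] roll -0.218 (alt 2.924 )
```

View pics/w5.png

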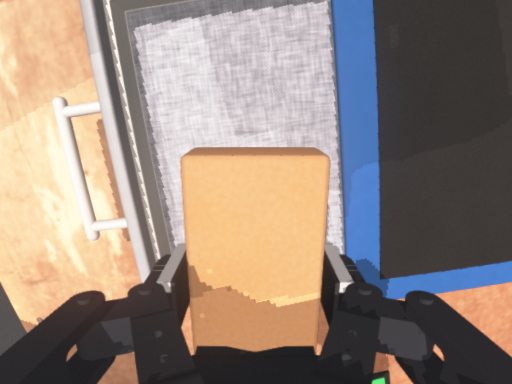

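The block is held square (spanning columns 183–329). I'll carry it to above the mat.

```bash
python3 -m creep '{"claw":[4,4,4,4,4,4,4,4,4,4,4,4],"dp":[[-3,1,0],[-7,2.5,0],[-11,4,0],[-15,5.5,0],[-19,7,1],[-23,8.5,2],[-27,10,3],[-30,11.5,4],[-33,12.5,5],[-34.8,13.4,5],[-34.8,13.4,5],[-34.8,13.4,5]],"roll":[0,0,-0.05,-0.1,-0.15,-0.2,-0.22,-0.22,-0.22,-0.22,-0.22,-0.22]}'
python3 - <<'E'
from meas import *
s=snap('wrist','w6.png'); s=snap('top','t6.png')
plan((.640,-.228,.031),-.02)
b=plane(s,[(270.8,193.4),(284.2,166.6),(327.4,188.2),(314,215)],.004); print(b.mean(0))
E
```

```text
t: 11.05
tcp_pos: [0.6402, -0.2272, 0.1494]
tool_rot: [0.714, 0.701, -0.0, -0.001]
force: [-0.4, 0.2, -0.1]
finger_gap: 0.67
tcp [ 0.6405 -0.2261  0.1502] yaw_y -0.016 q6 -0.49 -> dp [-0.2  -0.03 11.92] roll 0.004 (alt -3.138 )
[ 0.64036589 -0.22830291  0.004     ]
```

View pics/w6.png

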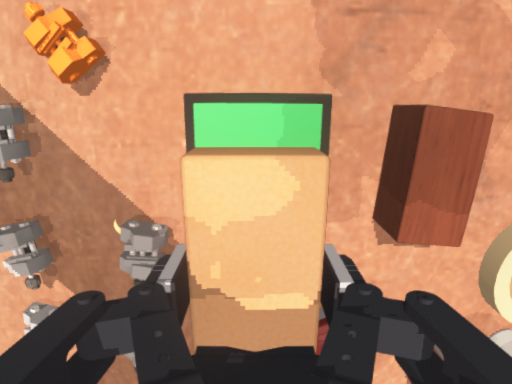

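```bash
python3 -m creep '{"claw":[4,4,4,4,4,4,4,4],"dp":[[-0.1,0,3],[-0.2,0,6],[-0.2,0,9],[-0.2,0,10.5],[-0.2,0,11.3],[-0.2,0,11.8],[-0.2,0,12],[-0.2,0,12]],"roll":[0,0,0,0,0,0,0,0]}'
python3 -m creep '{"claw":[7.5,7.5,7.5,7.5,7.5,7.5,7.5,7.5,7.5,7.5],"dp":[[0,0,0],[0,0,0],[0,0,0],[0,0,-1],[0,0,-4],[0,0,-8],[0,0,-12],[0,0,-15],[0,0,-17],[0,0,-17]],"roll":[0,0,0,0,0,0,0,0,0,0]}'
python3 - <<'E'
from meas import *
s=snap('wrist','w7.png'); s=snap('top','t7.png'); snap('scene','s7.png')
E
```

```text
t: 11.95
tcp_pos: [0.6414, -0.2303, 0.0313]
tool_rot: [0.713, 0.701, 0.0, 0.001]
force: [-0.4, 0.2, 0.1]
finger_gap: 0.667
t: 12.95
tcp_pos: [0.6428, -0.2312, 0.2053]
tool_rot: [0.713, 0.701, 0.001, 0.004]
force: [0.5, -0.1, 0.8]
finger_gap: 0.883
```

View pics/w7.png

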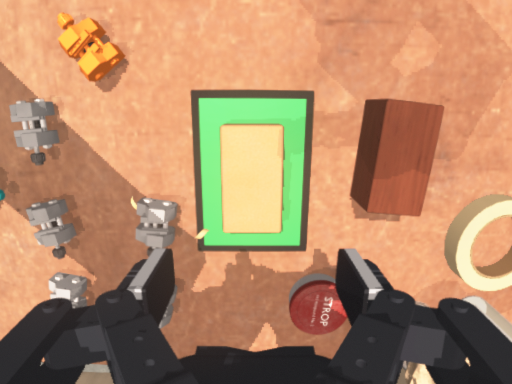

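View pics/t7.png

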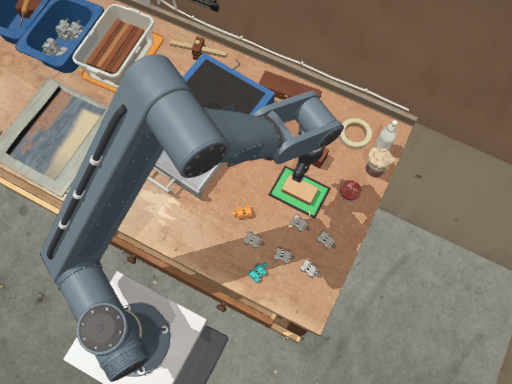

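The block lies flat inside the mat, at wrist pixel (252,180). Now I'll measure the guides from the top view, with a wrist refinement above each.

```bash
cat >> meas.py <<'E'
def guides(s,zlo=.012,ztop=.022,box=(.33,.62,-.47,-.08),pr=True,zoff=0):
    hsv=cv2.cvtColor(s['image'],cv2.COLOR_RGB2HSV); P=cloud(s)
    x,y,z=P[...,0],P[...,1],P[...,2]-zoff
    m=((z>zlo)&(z<.045)&(x>box[0])&(x<box[1])&(y>box[2])&(y<box[3])&(hsv[...,1]<75)).astype(np.uint8)
    m=cv2.morphologyEx(m,cv2.MORPH_CLOSE,np.ones((5,5)))
    n,l,st,c=cv2.connectedComponentsWithStats(m); out=[]
    for i in range(1,n):
        if st[i,4]<60: continue
        ys,xs=np.where(l==i); zz=z[ys,xs]; t=zz>ztop
        if t.sum()<30: continue
        q=plane(s,np.c_[xs,ys][t],.030+zoff)[:,:2]
        # trim knob: points far from median
        allp=P[ys,xs][:,:2]
        rc,rs,ra=cv2.minAreaRect((q*1000).astype(np.float32))
        d=np.median(allp,0)
        u=q-q.mean(0); w,V=np.linalg.eigh(u.T@u)
        a=plane(s,np.c_[xs,ys],.015+zoff)[:,:2]
        out.append((np.array(rc)/1e3,rs,ra,len(q)))
        if pr: print('px',c[i].round(0),'rect c',np.round(rc,1),'size',np.round(rs,1),'ang',round(ra,1),'n',len(q),'mean',(q.mean(0)*1000).round(1),'ax',np.degrees(np.arctan2(V[1,1],V[0,1])).round(1), 'lowc',(a.mean(0)*1000).round(1))
    return out
E
python3 - <<'E'
from meas import *
s=snap('top'); guides(s)
s=snap('wrist'); print('wrist'); guides(s)
E
```

```text
px [299. 223.] rect c [ 533.5 -281. ] size [56.2 38.1] ang 83.6 n 104 mean [ 535.9 -274.8] ax 76.6 lowc [ 537.1 -276.6]
px [253. 240.] rect c [ 420.  -176.8] size [58.4 36.7] ang 90.0 n 113 mean [ 422.1 -171.7] ax 89.6 lowc [ 423.5 -172.4]
px [327. 240.] rect c [ 521.8 -377.5] size [56.4 36.8] ang 74.2 n 115 mean [ 525.3 -372.8] ax 74.5 lowc [ 526.7 -376. ]
px [283. 255.] rect c [ 419.5 -282.4] size [36.6 60.4] ang 8.1 n 120 mean [ 420.9 -275. ] ax 100.1 lowc [ 422.6 -276.4]
px [310. 268.] rect c [ 417. -371.] size [60.1 35.8] ang 77.9 n 116 mean [ 420.9 -365. ] ax 75.3 lowc [ 421.2 -366.8]
wrist
px [ 35. 130.] rect c [ 430.7 -177.6] size [33.6 56. ] ang 1.2 n 1035 mean [ 431.7 -171.3] ax 90.3 lowc [ 424.7 -173.3]
px [158. 226.] rect c [ 543.4 -273.8] size [43.6 31.4] ang 79.6 n 910 mean [ 543.8 -271.3] ax 76.6 lowc [ 538.9 -274.3]
px [ 53. 230.] rect c [ 430.5 -278.4] size [33.8 56.3] ang 10.9 n 887 mean [ 430.3 -272.8] ax 97.8 lowc [ 423.3 -277.5]
px [ 69. 292.] rect c [ 434.3 -349.5] size [21.8 28.2] ang 80.5 n 264 mean [ 436.1 -346.9] ax 157.4 lowc [ 426.9 -352.6]
px [169. 315.] rect c [ 541.9 -373.1] size [47.2 12.3] ang 68.7 n 241 mean [ 541.  -375.2] ax 69.5 lowc [ 539.1 -381.6]
```

```bash
python3 - <<'E'
from meas import *
plan((.534,-.275,.17),np.radians(-13))
E
```

```text
tcp [ 0.6396 -0.2296  0.1984] yaw_y -0.018 q6 -0.49 -> dp [ -4.74 -10.47   2.86] roll 0.209 (alt -2.933 )
```

```bash
python3 -m creep '{"claw":[6,6,6,6,6,6,6,6],"dp":[[-1,-2,0],[-2,-5,1],[-4,-8,2],[-4.7,-10.5,2.8],[-4.7,-10.5,2.8],[-4.7,-10.5,2.8],[-4.7,-10.5,2.8],[-4.7,-10.5,2.8]],"roll":[0.05,0.1,0.15,0.21,0.21,0.21,0.21,0.21]}'
python3 - <<'E'
from meas import *
s=snap('wrist','w8.png'); guides(s,ztop=.026)
plan((.534,-.275,.17),np.radians(-13))
E
```

```text
t: 14.0
tcp_pos: [0.5361, -0.275, 0.1724]
tool_rot: [0.783, 0.623, 0.0, 0.001]
force: [0.6, -0.6, -0.3]
finger_gap: 0.702
px [101. 103.] rect c [ 427.5 -170.3] size [41.9 28.1] ang 89.9 n 1109 mean [ 428.6 -169.9] ax 91.0 lowc [ 424.7 -172.7]
px [259. 190.] rect c [ 541.1 -275.1] size [42.  26.6] ang 79.5 n 1006 mean [ 541.8 -274.6] ax 80.1 lowc [ 538.7 -277.9]
px [137. 216.] rect c [ 426.  -273.4] size [28.  41.5] ang 6.7 n 871 mean [ 427.2 -272.5] ax 97.5 lowc [ 423.4 -277.2]
px [271. 287.] rect c [ 530.2 -372.1] size [43.6 26.7] ang 74.8 n 777 mean [ 530.9 -372.1] ax 74.7 lowc [ 528.4 -377. ]
tcp [ 0.536  -0.2749  0.1725] yaw_y -0.227 q6 -0.43 -> dp [-0.05 -0.19  0.25] roll 0.0 (alt -3.141 )
```

View pics/w8.png

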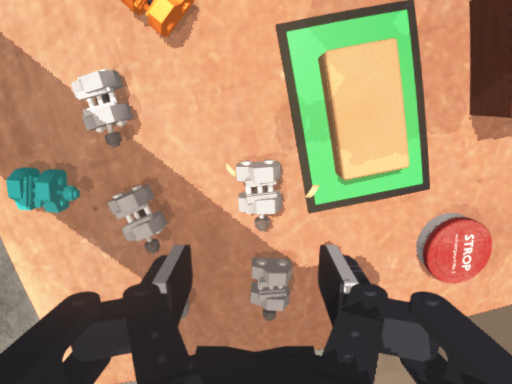

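Guide A sits at (259,190), directly ahead between the jaws. I descend and grip.

```bash
python3 -m creep '{"claw":[6,6,6,6,6,6,2,2,2,2,2,2],"dp":[[0,0.2,3],[0,0.3,7],[0,0.3,11],[0,0.3,13.5],[0,0.3,14.8],[0,0.3,14.8],[0,0.3,14.8],[0,0.3,14.8],[0,0.3,14.8],[0,0.3,14.8],[0,0.3,14.8],[0,0.3,14.8]],"roll":[-0.04,-0.04,-0.04,-0.04,-0.04,-0.04,-0.04,-0.04,-0.04,-0.04,-0.04,-0.04]}' 50
python3 -m creep '{"claw":[2,2,2,2,2,2,2,2],"dp":[[0,0,0],[0,0,-1],[0,0,-4],[0,0,-8],[0,0,-12],[0,0,-15],[0,0,-17],[0,0,-17]],"roll":[0,0,0,0,0,0,0,0]}'
python3 - <<'E'
from meas import *
s=snap('wrist','w9.png')
# drawer frame
c=np.array([.79,.152]);a=-.125; ex=np.array([np.cos(a),np.sin(a)]); ey=np.array([-np.sin(a),np.cos(a)])
fl=c-.187*ex; print('floor origin',fl)
for x,y in [(.02,.08),(.02,0),(.02,-.08),(-.06,.06),(-.06,-.06)]: print(x,y,(fl+x*ex+y*ey).round(4))
p=fl+.02*ex+.08*ey
plan((p[0],p[1],.19),a+np.pi/2)
E
```

```text
t: 15.25
tcp_pos: [0.539, -0.2766, 0.0261]
tool_rot: [0.77, 0.638, 0.001, 0.002]
force: [0.8, 0.9, 7.2]
finger_gap: 0.431
t: 16.05
tcp_pos: [0.539, -0.2768, 0.1978]
tool_rot: [0.77, 0.638, 0.001, 0.003]
force: [0.2, -1.1, -2.1]
finger_gap: 0.429
floor origin [0.60445904 0.17531418]
0.02 0.08 [0.6343 0.2522]
0.02 0 [0.6243 0.1728]
0.02 -0.08 [0.6143 0.0934]
-0.06 0.06 [0.5524 0.2423]
-0.06 -0.06 [0.5374 0.1233]
tcp [ 0.5379 -0.2761  0.1957] yaw_y -0.188 q6 -0.47 -> dp [53.7  -0.41  0.5 ] roll 1.508 (alt -1.634 )
```

View pics/w9.png

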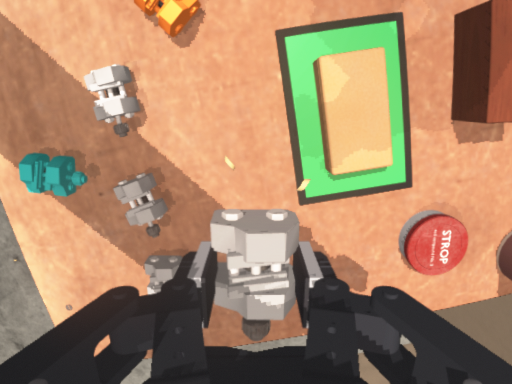

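Guide A is held squarely (centre about (256,262)). I'll carry it to the rear-left spot in the drawer.

```bash
cat >> meas.py <<'E'
A=-.125; EX=np.array([np.cos(A),np.sin(A)]); EY=np.array([-np.sin(A),np.cos(A)]); FL=np.array([.79,.152])-.187*EX
def spot(x,y,z,yaw=A+np.pi/2):
    p=FL+x*EX+y*EY; return plan((p[0],p[1],z),yaw)
E
python3 - <<'E'
from meas import *
spot(.03,.08,.19)
E
```

```text
tcp [ 0.5379 -0.2761  0.1957] yaw_y -0.188 q6 -0.47 -> dp [53.76  0.59  0.5 ] roll 1.508 (alt -1.634 )
```

```bash
python3 -m creep '{"claw":[2,2,2,2,2,2,2,2,2,2,2,2],"dp":[[3,0,0],[8,0,0],[13,0,0],[18,0,0],[23,0.5,0],[28,0.5,0],[33,0.5,0.5],[38,0.5,0.5],[43,0.5,0.5],[48,0.6,0.5],[52,0.6,0.5],[53.8,0.6,0.5]],"roll":[0.1,0.24,0.38,0.52,0.66,0.8,0.94,1.08,1.2,1.32,1.42,1.5]}'
python3 -m creep '{"claw":[2,2,2],"dp":[[0,0,0],[0,0,0],[0,0,0]],"roll":[0,0,0]}'
python3 - <<'E'
from meas import *
s=snap('wrist','w10.png')
spot(.03,.08,.044)
E
```

```text
t: 17.3
tcp_pos: [0.6428, 0.2561, 0.1864]
tool_rot: [0.998, -0.059, -0.002, -0.0]
force: [-0.0, -0.7, -1.3]
finger_gap: 0.43
t: 17.6
tcp_pos: [0.6433, 0.25, 0.1877]
tool_rot: [0.998, -0.059, -0.002, 0.001]
force: [-0.2, 0.1, -2.4]
finger_gap: 0.428
tcp [0.6436 0.2498 0.1882] yaw_y -1.689 q6 1.9 -> dp [ 0.08 -0.14 14.42] roll 0.007 (alt -3.135 )
```

View pics/w10.png

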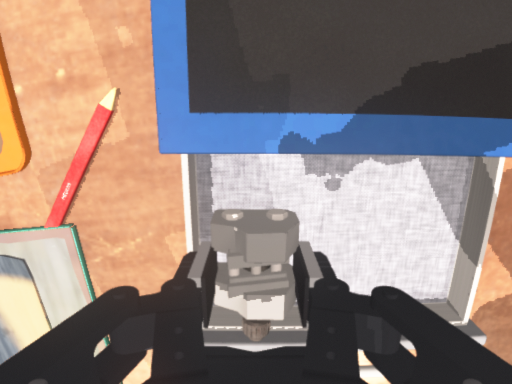

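The guide is over the drawer's left rear, square to its walls (left wall at column ~195, right at ~480). I'll lower and release.

```bash
python3 -m creep '{"claw":[2,2,2,2,2,2,2,2,2],"dp":[[0.1,-0.1,3],[0.1,-0.1,7],[0.1,-0.1,10],[0.1,-0.1,12],[0.1,-0.1,13.4],[0.1,-0.1,14],[0.1,-0.1,14.4],[0.1,-0.1,14.4],[0.1,-0.1,14.4]],"roll":[0,0,0,0,0,0,0,0,0]}'
python3 -m creep '{"claw":[5.2,5.2,5.2,5.2,5.2,5.2,5.2,5.2,5.2,5.2],"dp":[[0,0,0],[0,0,0],[0,0,0],[0,0,-1],[0,0,-4],[0,0,-8],[0,0,-12],[0,0,-15],[0,0,-16],[0,0,-16]],"roll":[0,0,0,0,0,0,0,0,0,0]}'
python3 - <<'E'
from meas import *
s=snap('wrist','w11.png'); t=snap('top'); guides(t)
plan((.53,-.372,.19),np.radians(-15))
E
```

```text
t: 18.55
tcp_pos: [0.6462, 0.2526, 0.0466]
tool_rot: [0.998, -0.059, 0.001, -0.0]
force: [0.3, 0.2, -1.8]
finger_gap: 0.424
t: 19.55
tcp_pos: [0.6462, 0.2527, 0.2077]
tool_rot: [0.998, -0.059, 0.002, -0.001]
force: [0.0, -0.2, -0.3]
finger_gap: 0.609
px [253. 240.] rect c [ 420.4 -178.3] size [37.9 60.8] ang 2.6 n 116 mean [ 422.1 -170.8] ax 93.3 lowc [ 423.4 -172.2]
px [326. 240.] rect c [ 522.3 -379.7] size [60.4 34.6] ang 74.5 n 105 mean [ 526.4 -373.7] ax 74.6 lowc [ 526.7 -376. ]
px [283. 255.] rect c [ 422.2 -281. ] size [34.9 60.7] ang 15.5 n 114 mean [ 421.4 -276.1] ax 95.4 lowc [ 422.4 -276.4]
px [310. 268.] rect c [ 417.7 -371.4] size [59.7 35.4] ang 79.2 n 107 mean [ 421.3 -364.8] ax 79.5 lowc [ 421.6 -367.1]
tcp [0.6443 0.2522 0.2039] yaw_y -1.688 q6 1.9 -> dp [-4.05 63.32  1.46] roll -1.426 (alt 1.715 )
```

View pics/w11.png

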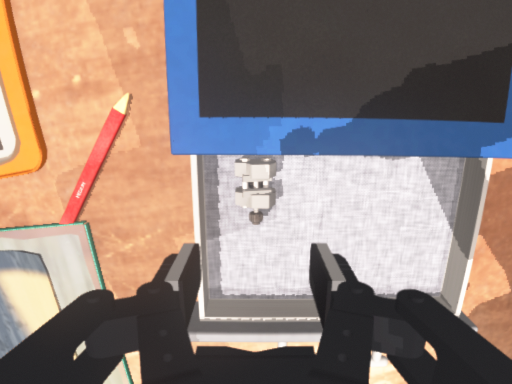

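Guide 1 stands in the drawer at (255,188). Next is guide C.

```bash
python3 -m creep '{"claw":[6,6,6,6,6,6,6,6,6,6,6,6],"dp":[[0,3,0],[0,8,0],[0,13,0],[-1,18,0],[-1,23,0],[-1.5,28,0],[-2,33,0],[-2.5,38,0.5],[-3,43,1],[-3.5,48,1],[-4,53,1],[-4,58,1]],"roll":[-0.1,-0.2,-0.3,-0.45,-0.6,-0.7,-0.85,-1,-1.1,-1.25,-1.35,-1.43]}'
python3 - <<'E'
from meas import *
plan((.528,-.373,.17),np.radians(-15))
E
```

```text
t: 20.85
tcp_pos: [0.5378, -0.3035, 0.1924]
tool_rot: [0.791, 0.612, -0.001, -0.003]
force: [-0.0, 0.3, -0.4]
finger_gap: 0.702
tcp [ 0.5378 -0.3035  0.1924] yaw_y -0.254 q6 -0.44 -> dp [-6.98  0.81  2.22] roll 0.007 (alt -3.134 )
```

```bash
python3 -m creep '{"claw":[6,6,6,6,6,6],"dp":[[-2,0.4,1],[-4,0.8,2],[-5,0.8,2.2],[-5.3,0.8,2.2],[-5.3,0.8,2.2],[-5.3,0.8,2.2]],"roll":[0,0,0,0,0,0]}'
python3 - <<'E'
from meas import *
s=snap('wrist','w12.png'); guides(s,ztop=.026)
plan((.528,-.373,.023),np.radians(-15))
E
```

```text
t: 21.45
tcp_pos: [0.5347, -0.3546, 0.1736]
tool_rot: [0.792, 0.611, 0.0, -0.0]
force: [1.4, -0.3, 0.1]
finger_gap: 0.702
px [73. 24.] rect c [ 427.7 -176.6] size [27.6 32.3] ang 2.2 n 690 mean [ 427.7 -180.6] ax 131.9 lowc [ 423.7 -180.7]
px [110. 136.] rect c [ 426.2 -274.1] size [28.3 41.4] ang 7.1 n 1030 mean [ 427.2 -273.6] ax 98.2 lowc [ 423.5 -276.9]
px [254. 211.] rect c [ 530.6 -372.9] size [42.2 26.5] ang 74.0 n 943 mean [ 531.2 -372.5] ax 74.6 lowc [ 528.1 -376.1]
px [144. 229.] rect c [ 426.1 -368.5] size [50.6 28. ] ang 78.8 n 854 mean [ 428.  -363.8] ax 79.1 lowc [ 423.2 -367.1]
tcp [ 0.5348 -0.3547  0.1738] yaw_y -0.256 q6 -0.5 -> dp [-1.95 -0.2  15.08] roll 0.005 (alt -3.136 )
```

View pics/w12.png

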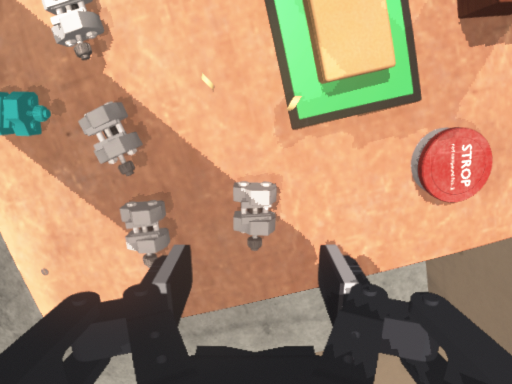

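```bash
python3 -m creep '{"claw":[6,6,6,6,6,6,2,2,2,2,2,2],"dp":[[-1,-0.1,3],[-1.9,-0.1,7],[-1.9,-0.1,11],[-1.9,-0.1,13.5],[-1.9,-0.1,15],[-1.9,-0.1,15],[-1.9,-0.1,15],[-1.9,-0.1,15],[-1.9,-0.1,15],[-1.9,-0.1,15],[-1.9,-0.1,15],[-1.9,-0.1,15]],"roll":[0,0,0,0,0,0,0,0,0,0,0,0]}' 50
python3 -m creep '{"claw":[2,2,2,2,2,2,2,2],"dp":[[0,0,0],[0,0,-1],[0,0,-4],[0,0,-8],[0,0,-12],[0,0,-15],[0,0,-17],[0,0,-17]],"roll":[0,0,0,0,0,0,0,0]}'
python3 -m creep '{"claw":[2,2],"dp":[[0,0,0],[0,0,0]],"roll":[0,0]}'
python3 - <<'E'
from meas import *
s=snap('wrist','w13.png')
spot(.03,0,.19)
E
```

```text
t: 22.7
tcp_pos: [0.5297, -0.375, 0.0254]
tool_rot: [0.792, 0.61, 0.0, 0.002]
force: [0.2, 1.7, 6.9]
finger_gap: 0.427
t: 23.5
tcp_pos: [0.5298, -0.3756, 0.1973]
tool_rot: [0.792, 0.61, 0.0, 0.004]
force: [0.5, -0.3, -2.2]
finger_gap: 0.428
t: 23.7
tcp_pos: [0.5274, -0.3733, 0.1915]
tool_rot: [0.792, 0.61, -0.0, -0.002]
force: [0.2, 0.3, -2.5]
finger_gap: 0.428
tcp [ 0.5275 -0.3733  0.1913] yaw_y -0.258 q6 -0.53 -> dp [55.41 -3.59  0.25] roll 1.438 (alt -1.704 )
```

View pics/w13.png

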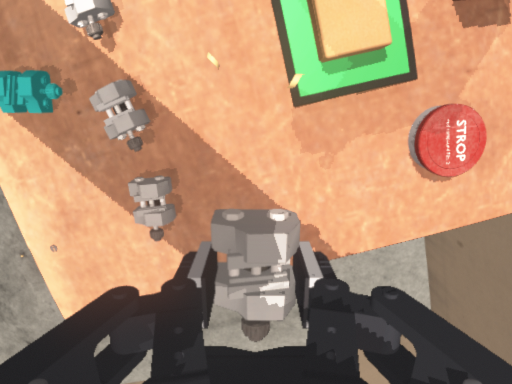

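Held squarely again. I'll carry it to the rear-middle spot.

```bash
python3 -m creep '{"claw":[2,2,2,2,2,2,2,2,2,2,2,2],"dp":[[3,0,0],[8,-0.5,0],[13,-1,0],[18,-1,0],[23,-1.5,0],[28,-2,0],[33,-2,0],[38,-2.5,0.2],[43,-3,0.2],[48,-3,0.2],[52,-3.5,0.2],[55.4,-3.6,0.2]],"roll":[0.1,0.22,0.34,0.46,0.6,0.74,0.88,1,1.1,1.22,1.34,1.44]}'
python3 -m creep '{"claw":[2,2,2,2],"dp":[[0,0,0],[0,0,0],[0,0,0],[0,0,0]],"roll":[0,0,0,0]}'
python3 - <<'E'
from meas import *
s=snap('wrist','w14.png')
spot(.03,0,.042)
E
```

```text
t: 24.95
tcp_pos: [0.6339, 0.1737, 0.1893]
tool_rot: [0.998, -0.065, -0.002, -0.0]
force: [0.6, -0.5, -1.5]
finger_gap: 0.427
t: 25.35
tcp_pos: [0.6347, 0.1691, 0.1907]
tool_rot: [0.998, -0.064, -0.001, 0.0]
force: [0.3, -0.5, -1.5]
finger_gap: 0.426
tcp [0.6349 0.1691 0.191 ] yaw_y -1.7 q6 1.79 -> dp [-0.08 -0.24 14.9 ] roll -0.004 (alt 3.138 )
```

View pics/w14.png

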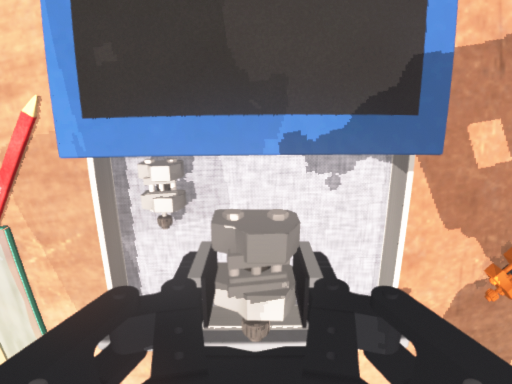

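```bash
python3 -m creep '{"claw":[2,2,2,2,2,2,2,2,2],"dp":[[0,-0.2,3],[0,-0.2,7],[0,-0.2,10],[0,-0.2,12],[0,-0.2,13.6],[0,-0.2,14.4],[0,-0.2,14.9],[0,-0.2,14.9],[0,-0.2,14.9]],"roll":[0,0,0,0,0,0,0,0,0]}'
python3 -m creep '{"claw":[5.2,5.2,5.2,5.2,5.2,5.2,5.2,5.2,5.2,5.2],"dp":[[0,0,0],[0,0,0],[0,0,0],[0,0,-1],[0,0,-4],[0,0,-8],[0,0,-12],[0,0,-15],[0,0,-16],[0,0,-16]],"roll":[0,0,0,0,0,0,0,0,0,0]}'
python3 - <<'E'
from meas import *
s=snap('wrist','w15.png'); t=snap('top'); guides(t)
plan((.424,-.367,.17),np.radians(-12))
E
```

```text
t: 26.3
tcp_pos: [0.6362, 0.1726, 0.0434]
tool_rot: [0.998, -0.064, 0.001, -0.0]
force: [1.5, -0.1, -1.0]
finger_gap: 0.425
t: 27.3
tcp_pos: [0.6362, 0.1728, 0.2046]
tool_rot: [0.998, -0.064, 0.002, -0.0]
force: [-0.2, 0.1, -0.2]
finger_gap: 0.609
px [253. 240.] rect c [ 422.7 -177.5] size [34.1 58.5] ang 9.7 n 113 mean [ 422.3 -171.8] ax 89.9 lowc [ 422.8 -172.1]
px [283. 255.] rect c [ 420.7 -282.1] size [35.3 58.7] ang 10.0 n 114 mean [ 421.1 -276. ] ax 94.6 lowc [ 422.2 -276.5]
px [310. 269.] rect c [ 419.  -371.7] size [59.3 32.8] ang 70.8 n 117 mean [ 421.  -366.9] ax 73.7 lowc [ 420.9 -367. ]
tcp [0.6343 0.1725 0.201 ] yaw_y -1.698 q6 1.79 -> dp [-14.    56.18   3.17] roll -1.489 (alt 1.653 )
```

View pics/w15.png

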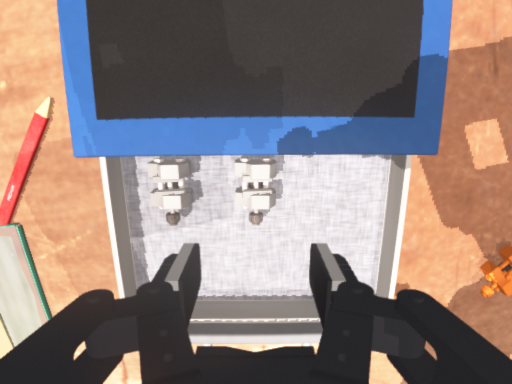

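Two stand in the drawer (at (171,188) and (256,188)). Guide E is next.

```bash
python3 -m creep '{"claw":[6,6,6,6,6,6,6,6,6,6,6,6],"dp":[[-1,3,0],[-2,8,0],[-3,13,0],[-4.5,18,0],[-6,23,0],[-7,28,0],[-8,33,0],[-9.5,38,0.5],[-11,43,1],[-12,48,1],[-13,52,2],[-14,56.2,3]],"roll":[-0.1,-0.2,-0.3,-0.45,-0.6,-0.75,-0.9,-1.03,-1.16,-1.3,-1.4,-1.49]}'
python3 -m creep '{"claw":[6,6,6,6,6],"dp":[[0,0,0],[0,0,0],[0,0,0],[0,0,0],[0,0,0]],"roll":[0,0,0,0,0]}'
python3 - <<'E'
from meas import *
s=snap('wrist','w16.png'); guides(s,ztop=.026)
plan((.424,-.367,.023),np.radians(-13))
E
```

```text
t: 28.6
tcp_pos: [0.4358, -0.3356, 0.1766]
tool_rot: [0.775, 0.632, 0.0, -0.002]
force: [0.9, -0.1, -0.6]
finger_gap: 0.704
t: 29.1
tcp_pos: [0.4379, -0.3337, 0.1786]
tool_rot: [0.776, 0.631, 0.0, -0.0]
force: [1.1, -0.4, 0.0]
finger_gap: 0.701
px [203.  18.] rect c [ 427.  -183.6] size [26.9 17.6] ang 0.5 n 617 mean [ 427.5 -183.8] ax 161.4 lowc [ 424.7 -186.3]
px [226. 128.] rect c [ 425.1 -273.9] size [26.9 41.3] ang 7.6 n 1030 mean [ 426.  -273.8] ax 97.3 lowc [ 423.6 -277.2]
px [248. 223.] rect c [ 425.8 -363.7] size [42.1 26.8] ang 78.6 n 889 mean [ 426.4 -363.7] ax 78.5 lowc [ 423.5 -367.8]
tcp [ 0.438  -0.3339  0.1788] yaw_y -0.206 q6 -0.65 -> dp [-3.53 -0.69 15.57] roll 0.021 (alt -3.121 )
```

View pics/w16.png

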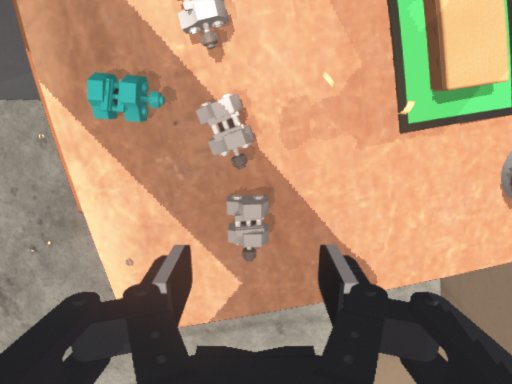

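```bash
python3 -m creep '{"claw":[6,6,6,6,6,6,6,2,2,2,2,2],"dp":[[-1.5,-0.3,1],[-3.2,-0.6,4],[-3.2,-0.6,8],[-3.2,-0.6,12],[-3.2,-0.6,14.5],[-3.2,-0.6,15.5],[-3.2,-0.6,15.5],[-3.2,-0.6,15.5],[-3.2,-0.6,15.5],[-3.2,-0.6,15.5],[-3.2,-0.6,15.5],[-3.2,-0.6,15.5]],"roll":[0,0,0,0,0,0,0,0,0,0,0,0]}' 50
python3 -m creep '{"claw":[2,2,2,2,2,2,2,2,2,2],"dp":[[0,0,0],[0,0,-1],[0,0,-4],[0,0,-8],[0,0,-12],[0,0,-15],[0,0,-17],[0,0,-17],[0,0,-17],[0,0,-17]],"roll":[0,0,0,0,0,0,0,0,0,0]}'
python3 - <<'E'
from meas import *
s=snap('wrist','w17.png')
spot(.03,-.08,.19)
E
```

```text
t: 30.35
tcp_pos: [0.4256, -0.3661, 0.0252]
tool_rot: [0.777, 0.63, -0.0, 0.002]
force: [-1.1, 0.2, 5.8]
finger_gap: 0.427
t: 31.35
tcp_pos: [0.4242, -0.3641, 0.1922]
tool_rot: [0.777, 0.63, 0.0, -0.002]
force: [0.6, -0.8, -1.9]
finger_gap: 0.43
tcp [ 0.4242 -0.3642  0.192 ] yaw_y -0.208 q6 -0.7 -> dp [48.78 10.15  0.29] roll 1.488 (alt -1.654 )
```

View pics/w17.png

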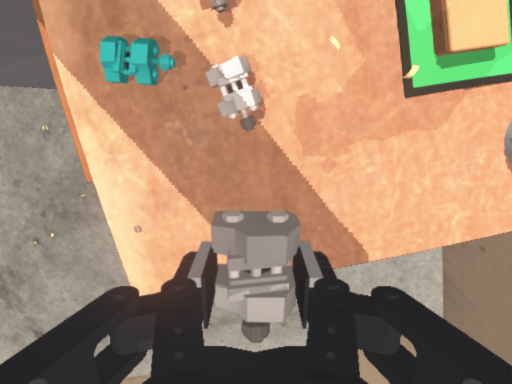

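Guide E is held. I'll carry it to the rear-right spot.

```bash
python3 -m creep '{"claw":[2,2,2,2,2,2,2,2,2,2,2,2],"dp":[[3,1,0],[8,2,0],[13,3,0],[18,4,0],[23,5,0],[28,6,0],[32,7,0],[37,8,0.2],[41,9,0.2],[45,9.5,0.2],[48,10,0.2],[48.8,10.2,0.2]],"roll":[0.1,0.24,0.38,0.5,0.63,0.76,0.9,1.02,1.15,1.28,1.4,1.49]}'
python3 -m creep '{"claw":[2,2,2,2],"dp":[[0,0,0],[0,0,0],[0,0,0],[0,0,0]],"roll":[0,0,0,0]}'
python3 - <<'E'
from meas import *
s=snap('wrist','w18.png')
spot(.03,-.08,.042)
E
```

```text
t: 32.6
tcp_pos: [0.6255, 0.095, 0.1896]
tool_rot: [0.998, -0.064, -0.001, -0.001]
force: [-0.6, -1.2, -1.9]
finger_gap: 0.424
t: 33.0
tcp_pos: [0.6252, 0.0901, 0.1914]
tool_rot: [0.998, -0.064, -0.0, 0.0]
force: [0.4, -0.5, -2.3]
finger_gap: 0.427
tcp [0.6253 0.0902 0.1915] yaw_y -1.699 q6 1.67 -> dp [-0.12 -0.19 14.95] roll -0.003 (alt 3.139 )
```

View pics/w18.png

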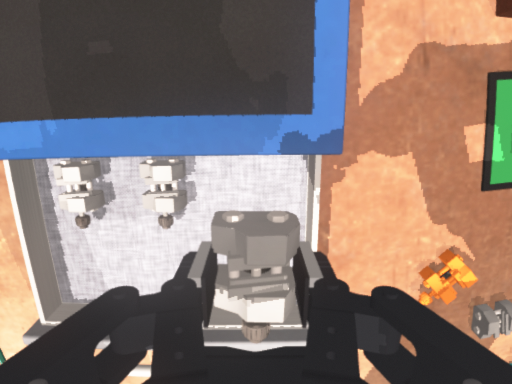

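```bash
python3 -m creep '{"claw":[2,2,2,2,2,2,2,2,2],"dp":[[0,-0.2,3],[0,-0.2,7],[0,-0.2,10],[0,-0.2,12],[0,-0.2,13.6],[0,-0.2,14.4],[0,-0.2,14.9],[0,-0.2,14.9],[0,-0.2,14.9]],"roll":[0,0,0,0,0,0,0,0,0]}'
python3 -m creep '{"claw":[5.2,5.2,5.2,5.2,5.2,5.2,5.2,5.2,5.2,5.2],"dp":[[0,0,0],[0,0,0],[0,0,0],[0,0,-1],[0,0,-4],[0,0,-8],[0,0,-12],[0,0,-15],[0,0,-16],[0,0,-16]],"roll":[0,0,0,0,0,0,0,0,0,0]}'
python3 - <<'E'
from meas import *
s=snap('wrist','w19.png'); t=snap('top','t19.png'); guides(t)
plan((.424,-.275,.17),np.radians(7.5))
im=cv2.imread('pics/t19.png'); cv2.imwrite('pics/t19z.png',cv2.resize(im[60:290,110:370],None,fx=2.6,fy=2.6,interpolation=cv2.INTER_CUBIC))
E
```

```text
t: 33.95
tcp_pos: [0.6266, 0.0932, 0.0437]
tool_rot: [0.998, -0.064, 0.001, -0.0]
force: [-0.2, -0.3, -2.4]
finger_gap: 0.431
t: 34.95
tcp_pos: [0.6267, 0.0933, 0.2049]
tool_rot: [0.998, -0.064, 0.002, -0.0]
force: [-0.5, -0.7, -1.6]
finger_gap: 0.61
px [253. 240.] rect c [ 419.9 -176.8] size [58.5 36.7] ang 89.8 n 116 mean [ 421.9 -170.3] ax 90.8 lowc [ 423.4 -172.3]
px [283. 255.] rect c [ 418.9 -281. ] size [37.5 55.8] ang 8.1 n 115 mean [ 420.6 -274.8] ax 95.3 lowc [ 422.7 -276.5]
tcp [0.6248 0.0932 0.2016] yaw_y -1.698 q6 1.67 -> dp [-15.24  39.07   3.2 ] roll 1.313 (alt -1.829 )
```

View pics/w19.png

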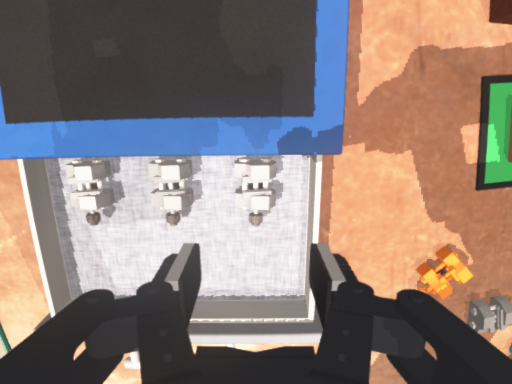

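View pics/t19z.png

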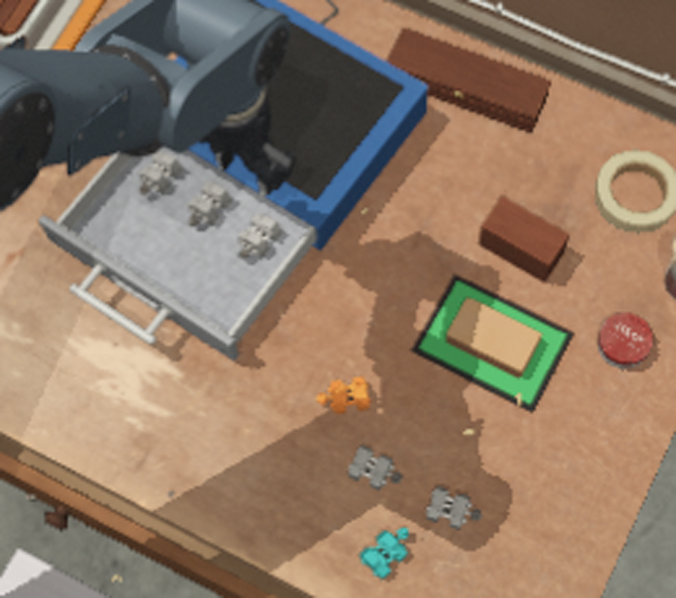

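Three stand in the drawer, and the others are unmoved. Guide D is next.

```bash
python3 -m creep '{"claw":[5.6,5.6,5.6,5.6,5.6,5.6,5.6,5.6,5.6,5.6,5.6,5.6],"dp":[[-1,3,0],[-2,6,0],[-3.5,9.5,0],[-5,13,0],[-6,16,0],[-7.5,19.5,0],[-9,23,0],[-10,26,0],[-11.5,29,1],[-13,33,1.5],[-14,36,2],[-15,39,2.5]],"roll":[-0.12,-0.27,-0.42,-0.57,-0.72,-0.87,-1.02,-1.17,-1.32,-1.47,-1.62,-1.77]}'
python3 -m creep '{"claw":[5.6,5.6,5.6,5.6],"dp":[[0,0,0.5],[0,0,0.5],[0,0,0.5],[0,0,0.5]],"roll":[0,0,0,0]}'
python3 - <<'E'
from meas import *
s=snap('wrist','w20.png'); guides(s,ztop=.026)
plan((.425,-.274,.023),np.radians(7.5))
E
```

```text
t: 36.25
tcp_pos: [0.4256, -0.275, 0.1754]
tool_rot: [0.684, 0.73, 0.0, -0.002]
force: [0.3, -0.0, 1.1]
finger_gap: 0.654
t: 36.65
tcp_pos: [0.4277, -0.2732, 0.1723]
tool_rot: [0.686, 0.728, 0.0, -0.001]
force: [0.6, 0.1, 0.1]
finger_gap: 0.657
px [260.  69.] rect c [ 426.2 -170.5] size [26.8 41.1] ang 1.0 n 1261 mean [ 427. -170.] ax 90.3 lowc [ 425.  -172.8]
px [251. 192.] rect c [ 424.6 -273.8] size [26.7 42. ] ang 8.5 n 1004 mean [ 425.4 -273.2] ax 99.0 lowc [ 423.7 -277.6]
tcp [ 0.4279 -0.2734  0.1726] yaw_y 0.06 q6 -0.85 -> dp [-0.05 -0.29 14.96] roll -0.071 (alt 3.071 )
```

View pics/w20.png

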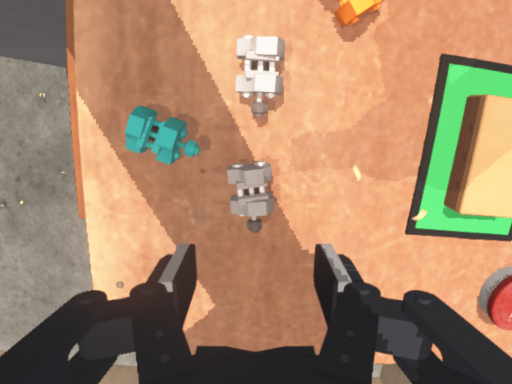

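```bash
python3 -m creep '{"claw":[5.6,5.6,5.6,5.6,5.6,5.6,5.6,2,2,2,2,2],"dp":[[0,-0.2,1],[0,-0.3,4],[0,-0.3,8],[0,-0.3,12],[0,-0.3,14],[0,-0.3,14.8],[0,-0.3,14.8],[0,-0.3,14.8],[0,-0.3,14.8],[0,-0.3,14.8],[0,-0.3,14.8],[0,-0.3,14.8]],"roll":[-0.05,-0.08,-0.08,-0.08,-0.08,-0.08,-0.08,-0.08,-0.08,-0.08,-0.08,-0.08]}' 50
python3 -m creep '{"claw":[2,2,2,2,2,2,2,2,2,2],"dp":[[0,0,0],[0,0,-1],[0,0,-4],[0,0,-8],[0,0,-12],[0,0,-15],[0,0,-17],[0,0,-17],[0,0,-17],[0,0,-17]],"roll":[0,0,0,0,0,0,0,0,0,0]}'
python3 - <<'E'
from meas import *
s=snap('wrist','w21.png')
spot(-.05,.06,.19)
E
```

```text
t: 37.9
tcp_pos: [0.4252, -0.2751, 0.0261]
tool_rot: [0.656, 0.755, 0.0, 0.001]
force: [1.0, 3.2, 7.3]
finger_gap: 0.428
t: 38.9
tcp_pos: [0.4236, -0.274, 0.1934]
tool_rot: [0.656, 0.754, 0.0, -0.002]
force: [-0.9, 0.9, -1.9]
finger_gap: 0.428
tcp [ 0.4236 -0.274   0.1932] yaw_y 0.139 q6 -0.93 -> dp [49.09 20.87  0.41] roll -1.307 (alt 1.835 )
```

View pics/w21.png

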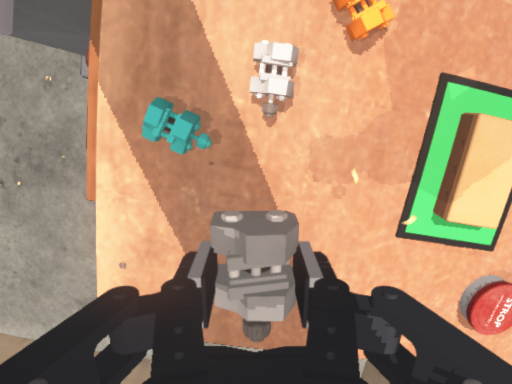

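```bash
python3 -m creep '{"claw":[2,2,2,2,2,2,2,2,2,2,2,2],"dp":[[3,1,0],[7,3,0],[11,4.5,0],[15,6,0],[19,8,0],[23,9.5,0],[27,11.5,0],[31,13,0.2],[35,15,0.2],[39,16.5,0.3],[42,18,0.3],[45,19,0.3]],"roll":[0.12,0.26,0.41,0.56,0.71,0.86,1.01,1.16,1.31,1.46,1.61,1.75]}'
python3 -m creep '{"claw":[2,2,2,2],"dp":[[0,0,0],[0,0,0],[0,0,0],[0,0,0]],"roll":[0,0,0,0]}'
python3 - <<'E'
from meas import *
spot(-.05,.06,.19)
E
```

```text
t: 40.15
tcp_pos: [0.5503, 0.1994, 0.1898]
tool_rot: [0.999, 0.041, -0.001, 0.0]
force: [0.8, 0.3, -2.2]
finger_gap: 0.43
t: 40.55
tcp_pos: [0.5499, 0.196, 0.1911]
tool_rot: [0.999, 0.043, -0.001, 0.0]
force: [-0.6, -0.2, -0.9]
finger_gap: 0.428
tcp [0.5499 0.196  0.1911] yaw_y -1.484 q6 1.64 -> dp [ 1.63 -4.39  0.11] roll 0.212 (alt -2.93 )
```

```bash
python3 -m creep '{"claw":[2,2,2,2,2,2,2],"dp":[[0.8,-2,0],[1.6,-4,0],[1.6,-4.4,0],[1.6,-4.4,0],[1.6,-4.4,0],[1.6,-4.4,0],[1.6,-4.4,0]],"roll":[0.1,0.21,0.21,0.21,0.21,0.21,0.21]}'
python3 - <<'E'
from meas import *
s=snap('wrist','w22.png')
spot(-.05,.06,.042)
E
```

```text
t: 41.25
tcp_pos: [0.5622, 0.2417, 0.1917]
tool_rot: [0.998, -0.061, -0.0, 0.0]
force: [-0.6, 0.4, -1.9]
finger_gap: 0.423
tcp [0.5623 0.2418 0.1917] yaw_y -1.694 q6 1.92 -> dp [ 0.02  0.07 14.97] roll 0.002 (alt -3.139 )
```

View pics/w22.png

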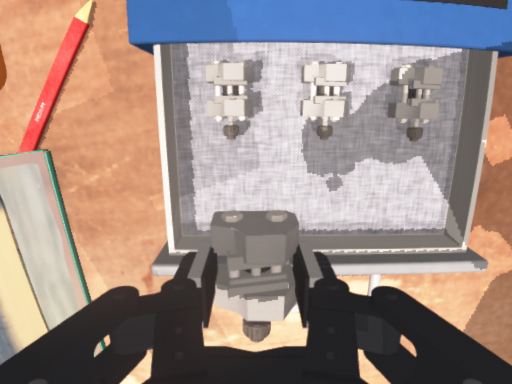

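```bash
python3 -m creep '{"claw":[2,2,2,2,2,2,2,2,2,2],"dp":[[0,0,3],[0,0,7],[0,0,9],[0,0,10.5],[0,0,12],[0,0,13.4],[0,0,14.4],[0,0,14.9],[0,0,14.9],[0,0,14.9]],"roll":[0,0,0,0,0,0,0,0,0,0]}'
python3 -m creep '{"claw":[5.2,5.2,5.2,5.2,5.2,5.2,5.2,5.2,5.2,5.2],"dp":[[0,0,0],[0,0,0],[0,0,0],[0,0,-1],[0,0,-4],[0,0,-8],[0,0,-12],[0,0,-15],[0,0,-16],[0,0,-16]],"roll":[0,0,0,0,0,0,0,0,0,0]}'
python3 - <<'E'
from meas import *
s=snap('wrist','w23.png'); t=snap('top','t23.png'); guides(t)
plan((.425,-.170,.17),np.radians(1))
im=cv2.imread('pics/t23.png'); cv2.imwrite('pics/t23z.png',cv2.resize(im[60:290,110:370],None,fx=2.6,fy=2.6,interpolation=cv2.INTER_CUBIC))
E
```

```text
t: 42.3
tcp_pos: [0.5632, 0.2426, 0.0433]
tool_rot: [0.998, -0.061, 0.001, -0.0]
force: [-0.1, -0.1, -1.3]
finger_gap: 0.429
t: 43.3
tcp_pos: [0.5632, 0.2427, 0.2048]
tool_rot: [0.998, -0.061, 0.002, -0.001]
force: [0.1, -0.2, -0.5]
finger_gap: 0.609
px [253. 240.] rect c [ 421.  -178.3] size [34.6 60.5] ang 4.8 n 113 mean [ 421.7 -172.3] ax 88.9 lowc [ 423.4 -172.1]
tcp [0.5614 0.2422 0.2016] yaw_y -1.693 q6 1.92 -> dp [-8.5  42.58  3.21] roll 1.431 (alt -1.711 )
```

View pics/w23.png

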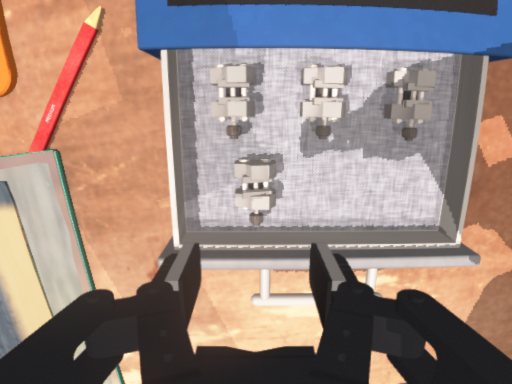

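View pics/t23z.png

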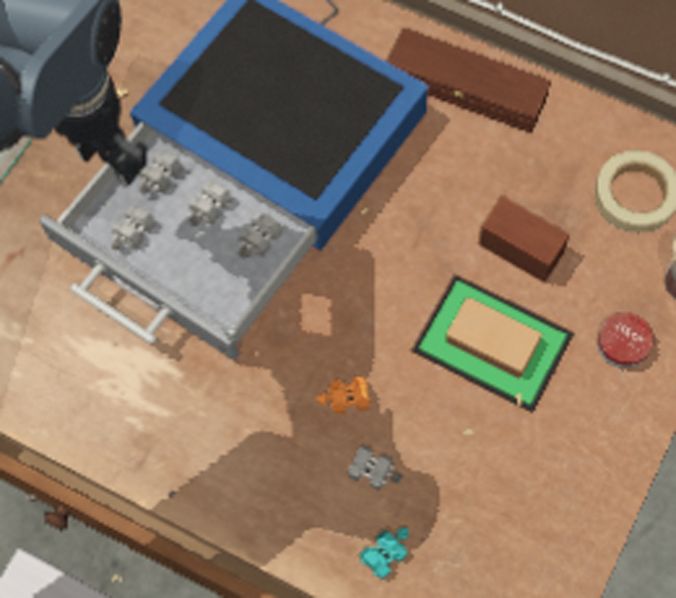

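Four are in, all upright. The last one on the bench is B.

```bash
python3 -m creep '{"claw":[5.6,5.6,5.6,5.6,5.6,5.6,5.6,5.6,5.6,5.6,5.6,5.6],"dp":[[-0.5,3,0],[-1,7,0],[-2,11,0],[-3,15,0],[-4,19,0],[-4.5,23,0],[-5.5,27,0],[-6,31,0],[-7,35,1],[-8,39,1.5],[-8.5,42,2],[-8.5,42.6,2.5]],"roll":[-0.12,-0.27,-0.42,-0.57,-0.72,-0.87,-1.02,-1.17,-1.32,-1.47,-1.62,-1.7]}'
python3 -m creep '{"claw":[5.6,5.6,5.6,5.6],"dp":[[0,0,0.5],[0,0,0.5],[0,0,0.5],[0,0,0.5]],"roll":[0,0,0,0]}'
python3 - <<'E'
from meas import *
s=snap('wrist','w24.png'); guides(s,ztop=.026)
plan((.425,-.170,.024),np.radians(1))
E
```

```text
t: 44.6
tcp_pos: [0.4242, -0.1725, 0.1757]
tool_rot: [0.713, 0.701, -0.001, -0.002]
force: [-0.2, 1.0, 0.0]
finger_gap: 0.656
t: 45.0
tcp_pos: [0.4261, -0.1689, 0.1725]
tool_rot: [0.714, 0.7, -0.0, -0.0]
force: [0.1, 0.3, -0.1]
finger_gap: 0.656
px [254. 193.] rect c [ 426.1 -169.9] size [41.5 26.3] ang 89.7 n 993 mean [ 427.  -169.6] ax 91.7 lowc [ 424.9 -173.9]
tcp [ 0.4262 -0.1691  0.1727] yaw_y -0.018 q6 -0.6 -> dp [-0.09 -0.12 14.87] roll -0.036 (alt 3.106 )
```

View pics/w24.png

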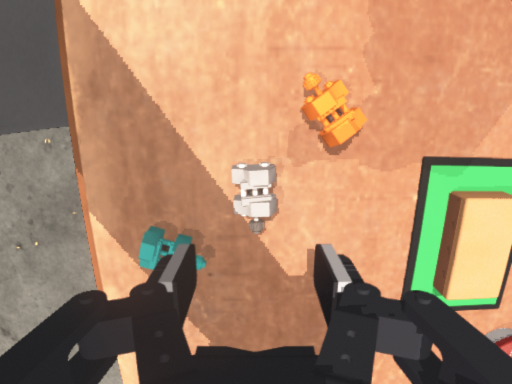

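```bash
python3 -m creep '{"claw":[5.6,5.6,5.6,5.6,5.6,5.6,5.6,2,2,2,2,2],"dp":[[-0.1,-0.1,1],[-0.1,-0.1,4],[-0.1,-0.1,8],[-0.1,-0.1,12],[-0.1,-0.1,14],[-0.1,-0.1,14.8],[-0.1,-0.1,14.8],[-0.1,-0.1,14.8],[-0.1,-0.1,14.8],[-0.1,-0.1,14.8],[-0.1,-0.1,14.8],[-0.1,-0.1,14.8]],"roll":[-0.03,-0.03,-0.03,-0.03,-0.03,-0.03,-0.03,-0.03,-0.03,-0.03,-0.03,-0.03]}' 50
python3 -m creep '{"claw":[2,2,2,2,2,2,2,2,2,2],"dp":[[0,0,0],[0,0,-1],[0,0,-4],[0,0,-8],[0,0,-12],[0,0,-15],[0,0,-17],[0,0,-17],[0,0,-17],[0,0,-17]],"roll":[0,0,0,0,0,0,0,0,0,0]}'
python3 - <<'E'
from meas import *
s=snap('wrist','w25.png')
spot(-.05,-.06,.19)
E
```

```text
t: 46.25
tcp_pos: [0.4256, -0.1713, 0.026]
tool_rot: [0.703, 0.711, 0.0, 0.001]
force: [0.5, 2.1, 8.4]
finger_gap: 0.425
t: 47.25
tcp_pos: [0.4241, -0.1704, 0.1938]
tool_rot: [0.703, 0.711, -0.0, -0.001]
force: [-1.1, -0.3, -1.6]
finger_gap: 0.421
tcp [ 0.4241 -0.1704  0.1935] yaw_y 0.011 q6 -0.64 -> dp [29.1  12.64  0.37] roll -1.435 (alt 1.707 )
```

View pics/w25.png

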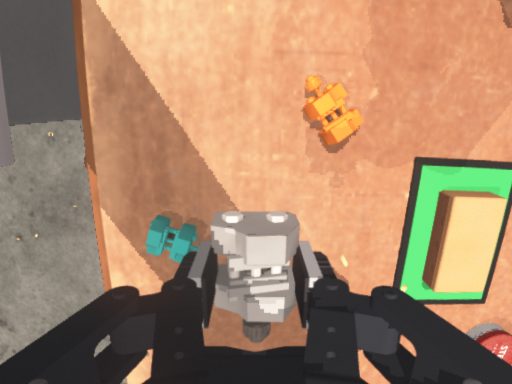

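```bash
python3 -m creep '{"claw":[2,2,2,2,2,2,2,2,2,2,2,2],"dp":[[2,1,0],[4.5,2,0],[7,3,0],[9.5,4,0],[12,5,0],[14.5,6,0],[17,7,0],[19.5,8,0.2],[22,9,0.2],[24.5,10.5,0.3],[27,11.5,0.3],[29,12.5,0.3]],"roll":[0.12,0.26,0.41,0.56,0.71,0.86,1.01,1.16,1.31,1.46,1.61,1.7]}'
python3 -m creep '{"claw":[2,2,2,2],"dp":[[0,0,0],[0,0,0],[0,0,0],[0,0,0]],"roll":[0,0,0,0]}'
python3 - <<'E'
from meas import *
spot(-.05,-.06,.19)
E
```

```text
t: 48.5
tcp_pos: [0.5462, 0.1218, 0.1897]
tool_rot: [0.998, -0.061, -0.002, 0.0]
force: [-0.6, 0.3, -0.4]
finger_gap: 0.424
t: 48.9
tcp_pos: [0.5461, 0.1194, 0.1912]
tool_rot: [0.998, -0.059, -0.001, 0.0]
force: [0.2, 0.3, -1.0]
finger_gap: 0.423
tcp [0.5461 0.1194 0.1912] yaw_y -1.69 q6 1.71 -> dp [ 0.09 -0.27  0.12] roll 0.006 (alt -3.136 )
```

```bash
python3 -m creep '{"claw":[2,2,2,2,2,2,2,2,2,2],"dp":[[0.1,-0.3,3],[0.1,-0.3,7],[0.1,-0.3,9],[0.1,-0.3,10.5],[0.1,-0.3,12],[0.1,-0.3,13.4],[0.1,-0.3,14.4],[0.1,-0.3,14.9],[0.1,-0.3,14.9],[0.1,-0.3,14.9]],"roll":[0,0,0,0,0,0,0,0,0,0]}'
python3 -m creep '{"claw":[5.2,5.2,5.2,5.2,5.2,5.2,5.2,5.2,5.2,5.2],"dp":[[0,0,0],[0,0,0],[0,0,0],[0,0,-1],[0,0,-4],[0,0,-8],[0,0,-12],[0,0,-15],[0,0,-16],[0,0,-16]],"roll":[0,0,0,0,0,0,0,0,0,0]}'
python3 - <<'E'
from meas import *
s=snap('wrist','w26.png'); t=snap('top','t26.png'); guides(t)
im=cv2.imread('pics/t26.png'); cv2.imwrite('pics/t26z.png',cv2.resize(im[60:290,110:370],None,fx=2.6,fy=2.6,interpolation=cv2.INTER_CUBIC))
# handle position expected: floor frame
h=FL+(-.107-.011-.042)*EX; print(h)
E
```

```text
t: 49.9
tcp_pos: [0.5488, 0.1231, 0.0432]
tool_rot: [0.998, -0.059, 0.001, -0.0]
force: [0.5, -0.5, -0.2]
finger_gap: 0.425
t: 50.9
tcp_pos: [0.5489, 0.1233, 0.2046]
tool_rot: [0.998, -0.059, 0.002, -0.0]
force: [-0.8, 0.1, -0.4]
finger_gap: 0.606
[0.44570741 0.19526213]
```

View pics/w26.png

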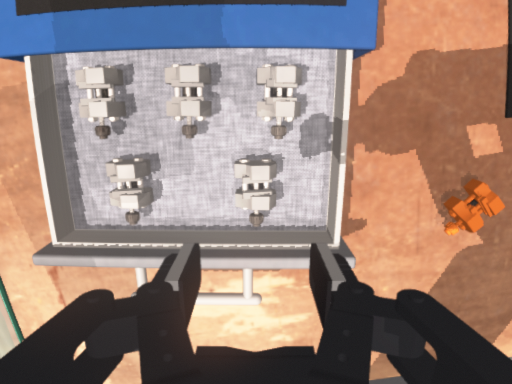

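View pics/t26z.png

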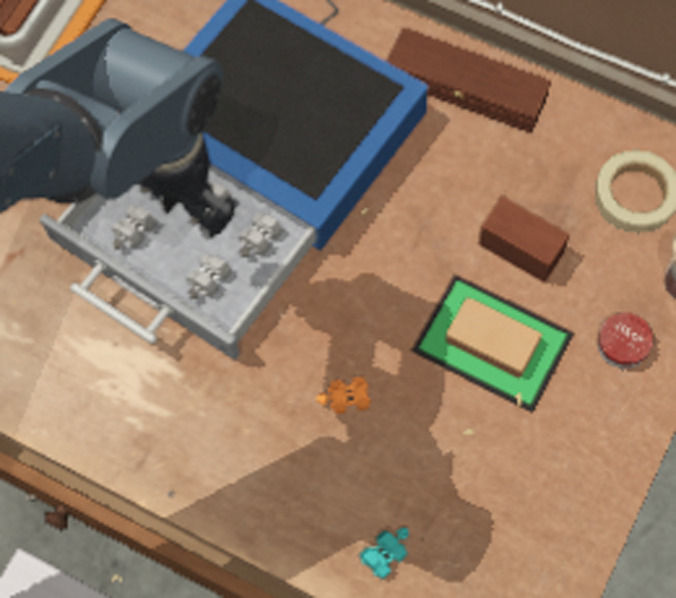

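All five guides stand upright in the drawer, no grey guide is left on the bench, and the block still lies on the mat. Now back to the handle.

```bash
python3 - <<'E'
from meas import *
plan((.4423,.196,.19),-.122)
plan((.4423,.196,.19),-.122-np.pi)
E
```

```text
tcp [0.5472 0.1232 0.2017] yaw_y -1.689 q6 1.71 -> dp [-11.27  -5.99   1.19] roll -1.567 (alt 1.575 )
tcp [0.5472 0.1232 0.2017] yaw_y -1.689 q6 1.71 -> dp [-11.27  -5.99   1.19] roll -1.567 (alt 1.575 )
```

```bash
python3 -m creep '{"claw":[4,4,4,4,4,4,4,4,4,4,4,4],"dp":[[-1,-0.5,0],[-2,-1,0],[-3,-1.5,0],[-4,-2,0],[-5,-2.7,0],[-6,-3.3,0],[-7,-4,0],[-8,-4.5,0],[-9,-5,0.5],[-10,-5.5,1],[-11,-6,1],[-11.3,-6,1]],"roll":[-0.1,-0.23,-0.37,-0.51,-0.65,-0.79,-0.93,-1.07,-1.21,-1.35,-1.48,-1.57]}'
python3 -m creep '{"claw":[4,4,4,4],"dp":[[0,0,0],[0,0,0],[0,0,0],[0,0,0]],"roll":[0,0,0,0]}'
python3 - <<'E'
from meas import *
s=snap('wrist','w27.png')
plan((.4423,.196,.05),-.122)
E
```

```text
t: 52.2
tcp_pos: [0.4402, 0.1963, 0.1903]
tool_rot: [0.746, 0.666, -0.003, -0.002]
force: [-0.1, -0.0, -0.9]
finger_gap: 0.467
t: 52.6
tcp_pos: [0.4432, 0.196, 0.1924]
tool_rot: [0.748, 0.663, -0.0, -0.0]
force: [-0.9, -0.3, -0.6]
finger_gap: 0.468
tcp [0.4432 0.196  0.1925] yaw_y -0.12 q6 0.31 -> dp [-1.000e-02 -9.000e-02  1.425e+01] roll 0.002 (alt -3.14 )
```

View pics/w27.png

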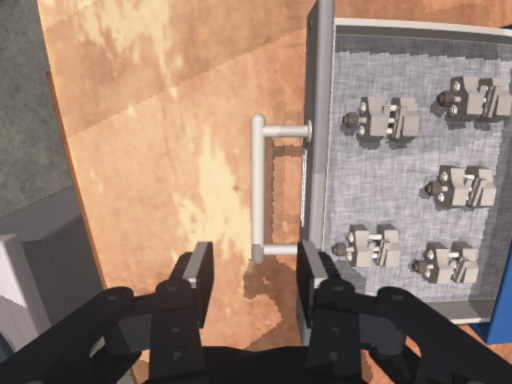

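The bar (column 258, rows 118–260) lies between the jaws. I'll descend and grip.

```bash
python3 -m creep '{"claw":[4,4,4,4,4,4,4,0,0,0,0,0],"dp":[[0,-0.1,3],[0,-0.1,7],[0,-0.1,10],[0,-0.1,12.5],[0,-0.1,14],[0,-0.1,14.2],[0,-0.1,14.2],[0,-0.1,14.2],[0,-0.1,14.2],[0,-0.1,14.2],[0,-0.1,14.2],[0,-0.1,14.2]],"roll":[0,0,0,0,0,0,0,0,0,0,0,0]}' 60
python3 -m creep '{"claw":[0,0,0,0,0,0,0,0,0,0,0,0],"dp":[[0,0.2,0],[0,0.6,0],[0,1.2,0],[0,2,0],[0,2.9,0],[0,3.8,0],[0,4.7,0],[0,5.6,0],[0,6.5,0],[0,7.4,0],[0,8.2,0],[0,8.8,0]],"roll":[0,0,0,0,0,0,0,0,0,0,0,0]}'
python3 -m creep '{"claw":[0,0,0,0,0,0,0,0,0],"dp":[[0,0.8,0],[0,1.7,0],[0,2.6,0],[0,3.5,0],[0,4.4,0],[0,5.2,0],[0,5.9,0],[0,6.5,0],[0,6.8,0]],"roll":[0,0,0,0,0,0,0,0,0]}'
```

```text
t: 53.85
tcp_pos: [0.4436, 0.1965, 0.0519]
tool_rot: [0.748, 0.664, 0.002, 0.001]
force: [2.0, -0.5, 7.3]
finger_gap: 0.115
t: 55.05
tcp_pos: [0.5292, 0.1861, 0.0519]
tool_rot: [0.748, 0.664, -0.0, -0.0]
force: [-1.9, 1.0, 7.7]
finger_gap: 0.117
t: 55.95
tcp_pos: [0.597, 0.178, 0.052]
tool_rot: [0.748, 0.664, 0.0, -0.0]
force: [-1.6, -0.0, 7.1]
finger_gap: 0.112
```

```bash
python3 -m creep '{"claw":[0,0,0,0,0,0],"dp":[[0,0.3,0],[0,0.7,0],[0,1.1,0],[0,1.5,0],[0,1.8,0],[0,1.8,0]],"roll":[0,0,0,0,0,0]}'
python3 -m creep '{"claw":[0,0,0,0],"dp":[[0,0.2,0],[0,0.4,0],[0,0.6,0],[0,0.6,0]],"roll":[0,0,0,0]}'
```

```text
t: 56.55
tcp_pos: [0.615, 0.1758, 0.052]
tool_rot: [0.748, 0.664, 0.0, 0.0]
force: [0.4, 0.3, 5.7]
finger_gap: 0.112
t: 56.95
tcp_pos: [0.6164, 0.1756, 0.0519]
tool_rot: [0.748, 0.664, -0.003, -0.003]
force: [-8.1, 0.3, 12.5]
finger_gap: 0.121
```

```bash
python3 -m creep '{"claw":[0,0,0,0],"dp":[[0,0.3,0],[0,0.6,0],[0,0.6,0],[0,0.6,0]],"roll":[0,0,0,0]}'
```

```text
t: 57.35
tcp_pos: [0.6165, 0.1756, 0.0518]
tool_rot: [0.748, 0.664, -0.008, -0.007]
force: [-18.2, 2.2, 20.3]
finger_gap: 0.114
```

It is against the inner stop: position holds and the force rises. I'll relax, open, and lift.

```bash
python3 -m creep '{"claw":[0,0,4,4,4,4,4,4,4,4,4,4],"dp":[[0,-0.5,0],[0,-0.9,0],[0,-0.9,0],[0,-0.9,0],[0,-0.9,0],[0,-0.9,0],[0,-0.9,-1],[0,-0.9,-4],[0,-0.9,-8],[0,-0.9,-12],[0,-0.9,-16],[0,-0.9,-18]],"roll":[0,0,0,0,0,0,0,0,0,0,0,0]}'
python3 - <<'E'
from meas import *
s=snap('wrist','w28.png'); snap('scene','s28.png')
h=plane(s,[(251,150),(251,200)],.055); print(h)
E
```

```text
t: 58.55
tcp_pos: [0.6195, 0.1755, 0.2357]
tool_rot: [0.748, 0.664, 0.003, 0.002]
force: [0.3, 0.9, 0.2]
finger_gap: 0.47
[[0.6205032  0.20647896 0.055     ]
 [0.61450143 0.15791526 0.055     ]]
```

View pics/w28.png

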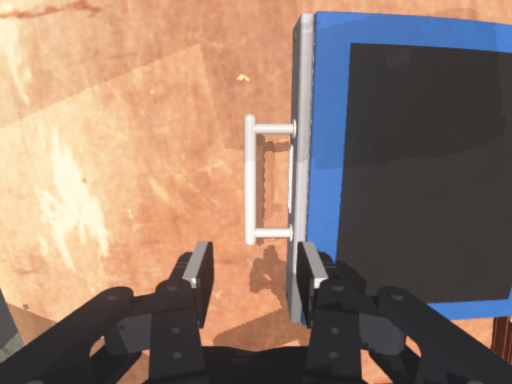

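View pics/s28.png

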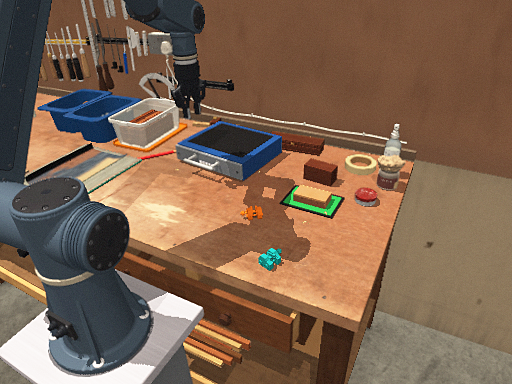

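The wrist view shows the drawer front flush with the chest (columns 295–312). The scene view shows the block on the mat at (315,197), no grey guide on the bench, and the tin and offcut apparently where they were. One last numeric check before handing in.

```bash
python3 - <<'E'
from meas import *
t=snap('top'); block(t,.033); guides(t)
P=cloud(t)
for uv in [(351,189),(312,151)]: print(P[uv[1],uv[0]].round(3))
print(manip.sense()['force'], manip.sense()['t'])
E
```

```text
block centre 0.6374599609375 -0.22882933044433593 size 103.1472396850586 55.42793655395508 short-side yaw -0.02210996284400135 z 0.03237705713361394
[ 0.711 -0.377  0.032]
[ 0.764 -0.212  0.057]
[ 0.45052974  0.26536147 -0.53404612] 58.7
```

```bash
python3 -c "
from station import workorder
print(workorder.sign_off())"
```

```text
the job is handed in; nothing more can be done
None
```

The job is done and handed in at about 59 s. I pulled the drawer to its stop and laid the sanding block flat on the mat. All five grey guides went into the drawer upright, in a rear row of three and a front row of two. I then pushed the drawer home to its inner stop.

**Last checks:**
- **Drawer:** its position held while the push force rose, and its front sits flush with the chest in the wrist view.
- **Sanding block:** it is centred on the mat to about 3 mm, with its top face at 32 mm; 33 mm was expected.
- **Guides:** no grey guide is left on the bench. I saw all five upright before closing; the closed drawer hides them now.
- **Tin and offcut:** the depth readings there repeat the first ones to within about 3 mm sideways. The tin's height read 32 mm against 23 mm at first. I took that for depth noise and did not look into it.
- **Look-alikes:** the orange and turquoise ones were never touched.

**Disagreements:** the wrist and top cameras differed by up to about 6 mm on the guides and 8 mm on the handle along its bar. The open jaws had enough clearance for this. I saw no sign that anything had been knocked aside during the run.

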